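# Shim the stepped gap of a casting jig and hold the plate home

## Robot

A 7-joint arm with a two-finger parallel gripper is mounted at the origin on the work surface. World frame = base frame: x ahead of the robot, y to its left, z up, the work surface at z = 0. Lengths are in mm, angles in rad, forces in N, time in s.
With the tool pointing down it reaches from about 400 to 875 mm from the base axis. Payload 6.5 kg.
Tool frame: the origin (TCP) lies on the centre line of the jaws, within the pads' length; the fingertips stand 17 mm ahead of it and the grasp point (between the pads) lies 2 mm behind it; y points along the fingers, x is the direction in which the jaws open and shut, and the axes are right-handed (so a half turn about y gives the same grasp; the last joint's range is limited). The gripper opens to 85 mm and grips with 20 to 120 N. Pads are 22 mm wide; open, the fingers measure 114 mm over their backs; the gripper's body (76 mm by 85 mm) begins 54 mm behind the grasp point. The pads swing forward as they close: fully open they stand 13 mm farther back than shut.
Start: joints at [1.082, 0.536, -0.004, 1.538, 0.003, 1.067, -0.071], TCP at [266.7, -592.757, 248.29] pointing down, gripper open.
Joint ranges: [-2.7, 2.7], [-0.37, 2.16], [-1.27, 1.26], [0.24, 2.4], [-1.31, 4.45], [0.19, 1.91], [-2.76, 2.76]. Speed limits (rad/s): [2.39, 2.39, 3.14, 3.14, 3.14, 3.14, 3.14].

## Interface

Orientations are given as a rotation vector (axis times angle).
In Python, from rig import arm gives the robot as it stands. The module is installed in compiled form; this text tells all that it offers.
- The arm moves only by the tool step_arm, never from a script. Its argument "deltas" is a list of rows, each a list of 7 numbers: the shift along the tool's x, y, z in m, then the turn, a rotation vector about the tool's x, y, z in rad, then the opening, from 0 (shut) to 1 (fully open). In form: [[dx, dy, dz, rx, ry, rz, grip], ...]. A call has 1 to 20 rows; each row is the pose to reach, as a shift and turn from the pose commanded when the call began, along the tool's axes at that moment; what a row does not reach only later rows make up. A row lasts 1/10 s, in which the tool goes at most 50 mm and 8.59 degrees, less where a joint would pass 70% of its speed; a pose out of reach is approached as far as the arm can. A call with a gripper value outside its range is refused whole. The fingers move at their own pace and stop on an object; "squeeze" is the grip in N (left out, the last holds). Time passes only in rows, so rows that repeat a pose let the fingers close. It gives the time, the measured TCP pose, the force and the opening at its end, in the units of the state.
- arm.state(): the state, without advancing time (a new reading comes with each control period).
- arm.read_camera(name): name is "scene" or "top" or "wrist"; returns the picture (480x640x3 uint8, red, green, blue); there is no depth.
- arm.camera_params(name): a dict with "intrinsics" (3x3 intrinsics, pixels), "extrinsics" (4x4, takes a point from world to camera coordinates). Camera axes: x right, y down, z forward; pixel columns grow to the right and rows downward; lengths in mm; the calibration is good to about 2 mm. A picture is of the moment at which its call begins: read the wrist's pose just before it. camera_params takes no time and is no camera call; for the wrist camera it gives the pose at the moment of the call.
- arm.hand_in(): hands the job in, once; it reports no verdict.
The state is a dict: "t": time; "joints": joint angles; "joint_vel": joint speeds; "joint_torque": joint torques, N m; "ee_pos": TCP position; "ee_rot": TCP orientation; "ft_force": force on the tool from outside, world axes, zero at the start; "moment": the same for the moment, N m; "finger_gap": finger opening in mm.
Only numpy, scipy, OpenCV 4.12 (cv2) and the standard library are available. Lean on these libraries where they do the work, as an engineer would, in place of code of your own. Each camera call takes 0.05 s, during which the arm holds its last target.

## Task

Lift the blue cap off the spacer caddy and set it down in the yellow cap dish, then take the orange spacer out of the caddy, stand it in the gap between the white casting plate and the brass stops on the side where the gap is wide enough for it (upright on the bed, centred along the thin stop), and let go of it. Then push the plate by the black boss on its near edge, gently, with about 10 to 15 newtons, until it is flush against both the spacer and the thick stop, and finish while still holding it pressed there. Leave the other things on the bench where they are.

Things in the scene. Friction and masses are not known exactly. Their poses are not given: they have to be found in the camera images.
- jig: Fixed casting jig on the bench: grey bed 140 (x) x 190 (y) x 10 mm with a steel fence standing on it. Origin: centre of the underside; z up; +x points from the open near side to the fence. Bed top at z = 10 mm; fence inner face at x = 50 mm, top at z = 35 mm. Low side strips, 4 mm above the bed, inner faces at y = +-88 mm. With the plate home its push boss reaches x = -12 mm.
- thick_stop: Thick brass stop fixed on the jig's bed against the fence: 20 mm thick (x), 50 mm wide (y), 25 mm high. Origin: at the foot of its back face, middle of its width; axes parallel to the jig's; its working face is at x = -20 mm. It stands left or right (jig y = +50 or -50 mm) of the thin one. The gap between it and the plate (about 4 to 11 mm) is too narrow for the spacer.
- thin_stop: Thin brass stop fixed on the jig's bed against the fence beside the thick one: 8 mm thick (x), 50 mm wide (y), 25 mm high. Origin: at the foot of its back face, middle of its width; axes parallel to the jig's; its working face is at x = -8 mm. The gap between it and the plate (about 16 to 23 mm) takes the spacer, which makes up the 12 mm difference between the stops.
- plate: Loose white ceramic plate on the bed: 36 (x) x 140 (y) x 20 mm, about 0.25 kg; may start slightly askew. Origin: centre of the underside; far edge x = +18 mm. Near edge (x = -18 mm) has a black round push boss, plate-high, foremost point x = -24 mm, y = 0. Pushed there with 10 N it squares against thick stop and spacer; a weaker push may leave it on one. Home: origin at x = +12 mm, square, in the jig frame.
- caddy: Fixed grey spacer caddy: block 74 (x) x 66 (y) x 26 mm. Origin: centre of the underside. A slot 14 (x) x 42 (y) mm, 20 mm deep, open at the top, holds the spacer upright. Two steel pins, 8 mm across and 5 mm high, stand on the top at x = +-18 mm.
- spacer: Loose orange spacer bar: 12 thick (x) x 40 long (y) x 65 mm tall (z), about 45 g. Origin: centre of its lower end. At the start it stands in the caddy's slot, its lower end 6 mm above the bench and its upper 45 mm proud of the caddy, hidden under the cap.
- cap: Loose blue cap standing mouth down on the caddy over the spacer, about 60 g: hollow cylinder 59 mm outer and 52 mm inner diameter, 55 mm tall, inside 50 mm deep, with a knob 20 mm across and 25 mm tall on top (80 mm in all). Origin: centre of the mouth (lower rim); z up to the knob. It must be lifted at least 50 mm straight up to clear the spacer.
- cap_dish: Fixed round yellow cap dish, open on top: 74 mm outer and 66 mm inner diameter, 14 mm tall, floor 4 mm thick. Origin: centre of the underside. The cap stands in it mouth down, its rim on the dish's floor.
- reagent_bottle: Bystander, to be left alone: white plastic bottle with a blue cap, 60 mm across, 125 mm tall; origin: centre of the underside.
- amber_bottle: Bystander, to be left alone: amber glass bottle with a black cap, 52 mm across, 105 mm tall; origin: centre of the underside.
- beaker: Bystander, to be left alone: open clear glass beaker, 60 mm across, 65 mm tall; origin: centre of the underside.
- vial: Bystander, to be left alone: small clear vial with a red cap, 22 mm across, 45 mm tall; origin: centre of the underside.
- tip_box: Bystander, to be left alone: green pipette-tip box with a white lid, 80 x 115 x 50 mm; origin: centre of the underside.
- jar: Bystander, to be left alone: clear jar with a white lid, 56 mm across, 70 mm tall; origin: centre of the underside.
- timer: Bystander, to be left alone: white bench timer lying flat, 50 x 62 x 18 mm; origin: centre of the underside.

How it is judged (in metres and radians):
On the way, in this order (a step that is already met when the one before it is completed fails the run):
1. the cap stands in the cap dish, let go (horizontal distance between cap and cap_dish below 0.007 m and z of cap in the frame of cap_dish between 0 and 0.008 m and angle between cap's own z axis and vertical below 0.08 rad and contact force between each of the fingers, the arm and cap below 0.1 N), for 0.2 s.
2. the spacer stands on the bed in the wide gap, in front of the thin stop, let go (x of spacer in the frame of thin_stop between -0.027 and -0.011 m and y of spacer in the frame of thin_stop between -0.012 and 0.012 m and z of spacer in the frame of thin_stop between -0.004 and 0.004 m and angle between spacer's own z axis and vertical below 0.12 rad and angle between the y axis of spacer and the y axis of thin_stop, either way round below 0.3 rad and contact force between each of the fingers, the arm and spacer below 0.1 N and linear speed of spacer below 0.02 m/s), for 0.2 s.
At the end, for the whole second after the job is handed in: Arm pushes plate (2 to 40 N); plate presses spacer (0.8 N up) and thick stop (0.4 N up), home within 2 mm and 0.025 rad, flat. Spacer upright on the bed against the thin stop, within 12 mm of its middle, 0.05 rad, let go. Cap upright on the dish floor, within 7 mm of its centre, let go (all of step 1 and x of spacer in the frame of thin_stop between -0.027 and -0.011 m and y of spacer in the frame of thin_stop between -0.012 and 0.012 m and z of spacer in the frame of thin_stop between -0.004 and 0.004 m and angle between spacer's own z axis and vertical below 0.12 rad and angle between the y axis of spacer and the y axis of thin_stop, either way round below 0.05 rad and contact force between each of the fingers, the arm and spacer below 0.1 N and contact force between any of the fingers, the arm and plate above 2 N and contact force between the fingers and plate below 40 N and contact force between plate and spacer above 0.8 N and contact force between spacer and thin_stop above 0.8 N and contact force between plate and thick_stop above 0.4 N and x of plate in the frame of jig between 0.01 and 0.014 m and angle between the x axis of plate and the x axis of jig, either way round below 0.025 rad and angle between plate's own z axis and vertical below 0.04 rad and z of plate in the frame of jig below 0.0125 m and linear speed of plate below 0.01 m/s); the arm keeps its last pose, push and grip.
It fails at once if the plate is pushed with more than 50 N (contact force between any of the fingers, the arm and plate above 50 N).
It fails at once if a bystander is moved more than 25 mm (distance of any of reagent_bottle, amber_bottle, beaker, vial, tip_box, jar, timer from where it was at the start of the episode above 0.025 m).
It also fails if it takes over 72 s, if anything falls off the work surface, if the arm or the gripper's body presses on something with over 40 N, if the wrist force passes 120 N, or if a joint passes its speed limit or range.

## Working session

There is one attempt and no reset: what is moved stays moved. The work goes in short steps, Python scripts to look and compute and a tool call to move; the robot and the scene stay as the last step left them, time stands still between calls to the robot, and variables do not carry over. Pictures are saved under pics/ and viewed, and the job is handed in when it is done.

Besides the shell and the picture viewer there is one more tool, called after "Call:" by a JSON object that holds its "op" and its "data". step_arm: Moves the arm, as the interface text tells. Its arguments: {"type":"object","properties":{"deltas":{"type":"array"},"squeeze":{"type":"number"}},"required":["deltas"]}

```bash
mkdir -p pics
python3 - <<'E'
from rig import arm
import cv2,numpy as np
print(arm.state())
for n in ["scene","top","wrist"]:
    p=arm.camera_params(n); print(n,p)
    im=arm.read_camera(n); cv2.imwrite(f"pics/{n}0.png",im[:,:,::-1])
E
```

```text
{'t': 0.0, 'joints': array([ 1.08179904,  0.53716595, -0.0044527 ,  1.53883416,  0.00259147,
        1.06727781, -0.0711848 ]), 'joint_vel': array([ 7.87036491e-04,  2.40278725e-04,  1.00177216e-03, -9.41647321e-04,
       -1.25472075e-03, -9.66067747e-05,  2.22106612e-04]), 'joint_torque': array([-7.40620271e-04, -5.83414078e+01,  1.04877826e+00, -2.59104735e+01,
        1.24337256e-02,  9.65266430e-03,  1.21797689e-05]), 'ee_pos': array([ 266.46366069, -592.2396734 ,  247.4282454 ]), 'ee_rot': array([-1.37924881,  0.89340466, -0.89099489]), 'ft_force': array([ 0.09907878,  0.06327721, -0.24652666]), 'moment': array([ 0.01662554,  0.01352741, -0.01145616]), 'finger_gap': 85.54457841747342}
scene {'intrinsics': array([[491.9872225 ,   0.        , 321.25740025],
       [  0.        , 491.9872225 , 232.8573862 ],
       [  0.        ,   0.        ,   1.        ]]), 'extrinsics': array([[ 7.90701652e-01,  6.12111139e-01, -1.05286179e-02,
        -4.72615249e+02],
       [ 4.65291426e-01, -6.12044570e-01, -6.39457061e-01,
        -2.51750823e+02],
       [-3.97862773e-01,  5.00720879e-01
[... 493 characters left out ...]
    [ 9.03829428e-02,  1.84594119e-02, -9.95735996e-01,
         1.23980541e+03],
       [ 0.00000000e+00,  0.00000000e+00,  0.00000000e+00,
         1.00000000e+00]])}
wrist {'intrinsics': array([[394.19006631,   0.        , 323.79025767],
       [  0.        , 394.19006631, 234.83687324],
       [  0.        ,   0.        ,   1.        ]]), 'extrinsics': array([[ 4.10676431e-01, -9.11780456e-01, -1.12671605e-03,
        -6.50280333e+02],
       [-8.67866355e-01, -3.91275300e-01,  3.06123553e-01,
        -3.98207972e+01],
       [-2.79558329e-01, -1.24739889e-01, -9.51991124e-01,
         3.79685925e+02],
       [ 0.00000000e+00,  0.00000000e+00,  0.00000000e+00,
         1.00000000e+00]])}
```

View pics/top0.png

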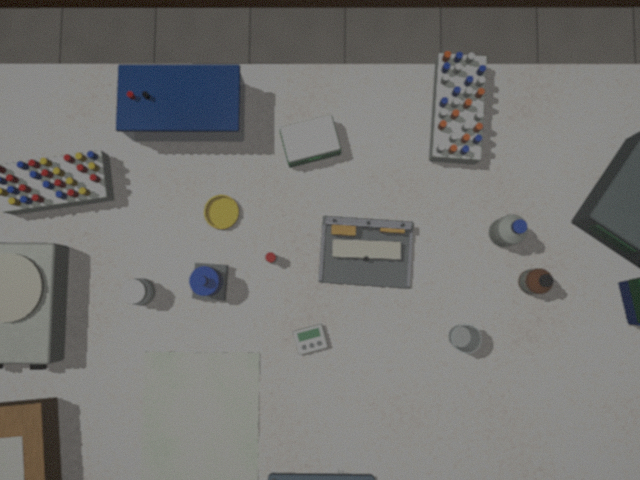

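View pics/scene0.png

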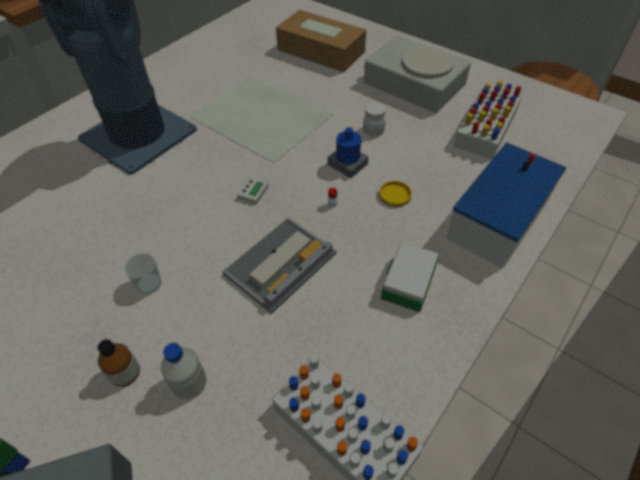

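View pics/wrist0.png

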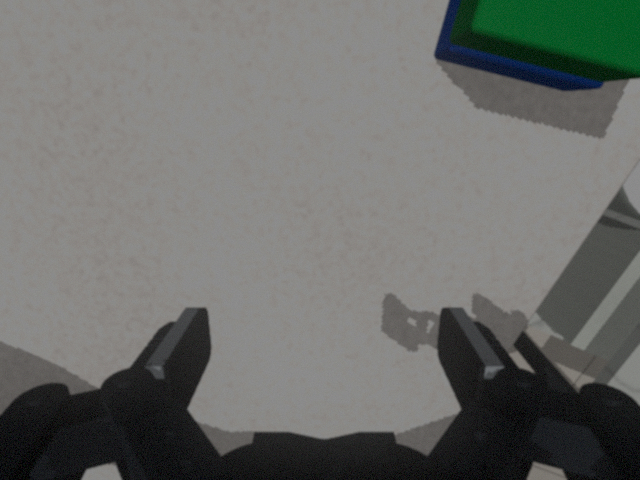

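The top view shows the caddy with the blue cap at about (206,282), the dish at (222,212) and the jig at (366,252). In the jig, the wide orange-brass stop is on the left at (343,230) and the thin one on the right at (392,230). The boss is at (366,259).

```bash
cat > h.py <<'E'
import numpy as np,cv2
from scipy.spatial.transform import Rotation as R
from rig import arm
def ray(n,uv,P=None):
    P=P or arm.camera_params(n); K=P["intrinsics"];E=P["extrinsics"]
    d=np.linalg.inv(K)@np.array([uv[0],uv[1],1.]); Rm=E[:3,:3]; o=-Rm.T@E[:3,3]; d=Rm.T@d
    return o,d/np.linalg.norm(d)
def onz(n,uv,z,P=None):
    o,d=ray(n,uv,P); return o+d*(z-o[2])/d[2]
def proj(n,p,P=None):
    P=P or arm.camera_params(n); c=P["extrinsics"][:3,:3]@np.array(p,float)+P["extrinsics"][:3,3]; u=P["intrinsics"]@c; return u[:2]/u[2]
def tri(obs):
    A=np.zeros((3,3));b=np.zeros(3)
    for n,uv,P in obs:
        o,d=ray(n,uv,P);M=np.eye(3)-np.outer(d,d);A+=M;b+=M@o
    return np.linalg.solve(A,b)
def tool(): 
    s=arm.state(); return s,R.from_rotvec(s["ee_rot"]).as_matrix()
def delta(p):  # world mm target -> tool metres
    s,Rm=tool(); return Rm.T@(np.array(p,float)-s["ee_pos"])/1000
def shot(n,name):
    P=arm.camera_params(n); im=arm.read_camera(n); cv2.imwrite(f"pics/{name}.png",im[:,:,::-1]); np.save(f"pics/{name}.npy",np.array([P["intrinsics"],P["extrinsics"][:3,:3],np.c_[P["extrinsics"][:3,3],np.zeros((3,2))]],dtype=float)) ; return im,P
E
python3 - <<'E'
from h import *
s,Rm=tool(); print(Rm.round(3))
t=cv2.imread("pics/top0.png"); s_=cv2.imread("pics/scene0.png")
cv2.imwrite("pics/tz1.png",cv2.resize(t[190:310,170:430],None,fx=3,fy=3,interpolation=cv2.INTER_CUBIC))
cv2.imwrite("pics/sz1.png",cv2.resize(s_[110:320,210:430],None,fx=2.8,fy=2.8,interpolation=cv2.INTER_CUBIC))
E
```

```text
[[ 0.41  -0.001  0.912]
 [-0.912  0.001  0.41 ]
 [-0.001 -1.    -0.   ]]
```

View pics/tz1.png

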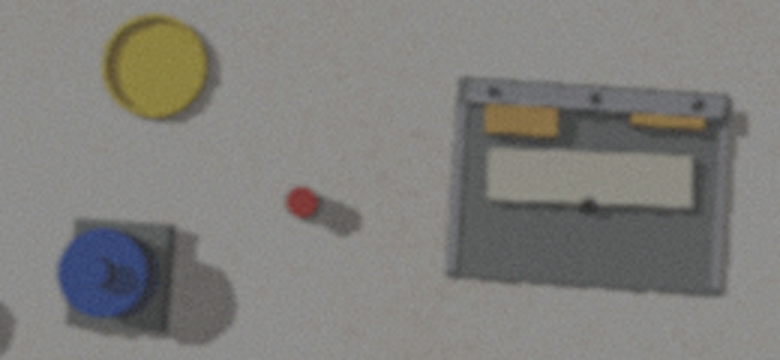

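View pics/sz1.png

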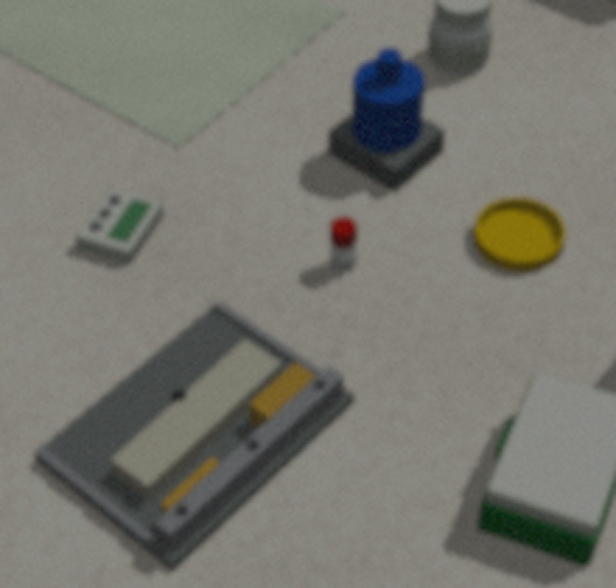

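The zooms confirm it. The thick stop is on the left (+y) and the thin stop on the right (−y), with the plate nearly square. Next come the coarse positions.

Run:
```python
from h import *
t=cv2.imread("pics/top0.png"); hsv=cv2.cvtColor(t,cv2.COLOR_BGR2HSV)
def big(m):
    c,_=cv2.findContours(m,cv2.RETR_EXTERNAL,cv2.CHAIN_APPROX_NONE); return c
P=arm.camera_params("top")
y=cv2.inRange(hsv,(22,120,60),(35,255,255)); roi=np.zeros_like(y); roi[180:320,170:430]=255
for c in big(y&roi):
    if cv2.contourArea(c)>200: print("dish",cv2.fitEllipse(c),onz("top",cv2.fitEllipse(c)[0],14,P))
b=cv2.inRange(hsv,(105,110,40),(130,255,255))
for c in big(b&roi):
    if cv2.contourArea(c)>200:
        (u,v),r=cv2.minEnclosingCircle(c); print("cap",u,v,r,cv2.fitEllipse(c),onz("top",(u,v),81,P))
f=lambda x,y:(170+x/3,190+y/3)
for n,q,z in [("jigTL fence",(463,80),35),("fenceTR",(730,95),35),("nearL",(447,275),14),("nearR",(723,294),14),("plTL",(490,150),30),("plTR",(693,155),30),("plBL",(488,200),30),("plBR",(690,208),30),("boss",(589,207),30),
 ("cadTL",(77,221),26),("cadTR",(174,227),26),("cadBR",(165,331),26),("cadBL",(70,325),26),("knobtop",(97,272),106),("vial",(302,202),45),("thickTL",(485,106),35),("thickBR",(557,136),35),("thinL",(632,128),35),("thinR",(705,130),35)]:
    print(n,onz("top",f(*q),z,P).round(1))
g=lambda x,y:(210+x/2.8,110+y/2.8)
P2=arm.camera_params("scene")
for n,q,z in [("knobtop",(390,55),106),("dish c",(519,232),14),("boss",(179,394),30),("cadnear",(392,175),26)]:
    print("scene",n,onz("scene",g(*q),z,P2).round(1))
```

```text
dish ((222.49331665039062, 212.2576904296875), (28.628171920776367, 31.93951988220215), 22.940153121948242) [639.9325066  210.72808522  14.        ]
cap 203.93505859375 280.7662353515625 14.353948593139648 ((203.8746795654297, 280.6249084472656), (27.248559951782227, 27.81753921508789), 27.968212127685547) [494.62699068 232.48877998  81.        ]
jigTL fence [628.9  -3.   35. ]
fenceTR [ 619.5 -185.2   35. ]
nearL [496.1   7.4  14. ]
nearR [ 484.4 -182.4   14. ]
plTL [581.3 -21.7  30. ]
plTR [ 578.7 -160.4   30. ]
plBL [547.  -20.5  30. ]
plBR [ 542.4 -158.2   30. ]
boss [542.7 -89.5  30. ]
cadTL [531.1 261.8  26. ]
cadTR [527.4 194.8  26. ]
cadBR [456.3 199.5  26. ]
cadBL [459.9 264.8  26. ]
knobtop [494.2 230.4 106. ]
vial [543.9 105.2  45. ]
thickTL [611.1 -18.1  35. ]
thickBR [590.7 -67.3  35. ]
thinL [ 596.5 -118.4   35. ]
thinR [ 595.4 -168.1   35. ]
scene knobtop [497.  234.8 106. ]
scene dish c [645.  211.3  14. ]
scene boss [545.3 -86.5  30. ]
scene cadnear [532.2 193.1  26. ]
```

```bash
cat >> h.py <<'E'
def yawrot(deg):
    c,s=np.cos(np.radians(deg)),np.sin(np.radians(deg)); return np.array([[c,0,-s],[s,0,c],[0,-1,0]])
def plan(p,deg):
    s,Rm=tool(); print("delta",delta(p).round(4),"rot",R.from_matrix(Rm.T@yawrot(deg)).as_rotvec().round(4),"t",s["t"])
E
python3 -c "
from h import *
print(yawrot(-2.8)); plan((494,232,230),-2.8)"
```

```text
[[ 0.99880614  0.          0.04884977]
 [-0.04884977  0.          0.99880614]
 [ 0.         -1.          0.        ]]
delta [-0.6584  0.0184  0.5457] rot [-6.0000e-04 -1.0991e+00 -1.2000e-03] t 0.15
```

Call:
{"op": "step_arm", "data": {"deltas": [[-0.658,0.018,0.546,0,-1.1,0,1],[-0.658,0.018,0.546,0,-1.1,0,1],[-0.658,0.018,0.546,0,-1.1,0,1],[-0.658,0.018,0.546,0,-1.1,0,1],[-0.658,0.018,0.546,0,-1.1,0,1],[-0.658,0.018,0.546,0,-1.1,0,1],[-0.658,0.018,0.546,0,-1.1,0,1],[-0.658,0.018,0.546,0,-1.1,0,1],[-0.658,0.018,0.546,0,-1.1,0,1],[-0.658,0.018,0.546,0,-1.1,0,1],[-0.658,0.018,0.546,0,-1.1,0,1],[-0.658,0.018,0.546,0,-1.1,0,1],[-0.658,0.018,0.546,0,-1.1,0,1],[-0.658,0.018,0.546,0,-1.1,0,1],[-0.658,0.018,0.546,0,-1.1,0,1],[-0.658,0.018,0.546,0,-1.1,0,1],[-0.658,0.018,0.546,0,-1.1,0,1],[-0.658,0.018,0.546,0,-1.1,0,1],[-0.658,0.018,0.546,0,-1.1,0,1],[-0.658,0.018,0.546,0,-1.1,0,1]]}}

```text
t: 2.15
ee_pos: [494.4, 229.8, 229.8]
ee_rot: [-1.572, 0.039, -0.038]
ft_force: [-0.2, -0.6, -0.5]
finger_gap: 85.3
```

Run:
```python
from h import *
im,P=shot("wrist","w1"); s,Rm=tool(); print(s["ee_pos"],Rm.round(3),P["extrinsics"].round(4).tolist())
print("expected knob px",proj("wrist",(494,232,106),P))
```

```text
[494.56764893 229.29926054 229.97664059] [[ 0.999 -0.001  0.05 ]
 [-0.05  -0.002  0.999]
 [-0.    -1.    -0.002]] [[0.9988, -0.0487, -0.0011, -483.1199], [-0.046, -0.9504, 0.3076, 205.8321], [-0.0161, -0.3071, -0.9515, 440.3338], [0.0, 0.0, 0.0, 1.0]]
expected knob px [322.07977212 227.58416615]
```

View pics/w1.png

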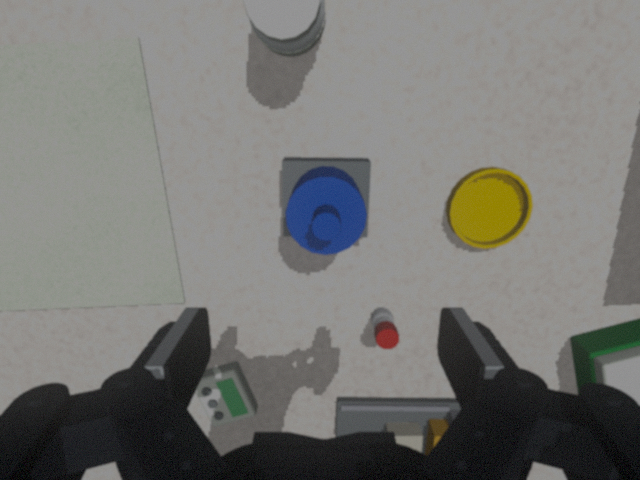

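The wrist view shows the cap at about (326,211), its knob at (326,224), the dish at (490,208) and the caddy top behind the cap. I'll zoom in to measure.

Run:
```python
from h import *
t=cv2.imread("pics/w1.png"); cv2.imwrite("pics/w1z.png",cv2.resize(t[140:270,260:400],None,fx=4.5,fy=4.5,interpolation=cv2.INTER_CUBIC))
hsv=cv2.cvtColor(t,cv2.COLOR_BGR2HSV)
K,Rm,tt=np.load("pics/w1.npy"); E=np.eye(4);E[:3,:3]=Rm;E[:3,3]=tt[:,0];P=dict(intrinsics=K,extrinsics=E)
y=cv2.inRange(hsv,(20,120,60),(36,255,255)); 
for c in cv2.findContours(y,cv2.RETR_EXTERNAL,cv2.CHAIN_APPROX_NONE)[0]:
    if cv2.contourArea(c)>2000:
        e=cv2.fitEllipse(c); print(e,onz("wrist",e[0],14,P),onz("wrist",e[0],8,P))
        print(abs(onz("wrist",(e[0][0]-e[1][0]/2,e[0][1]),14,P)-onz("wrist",(e[0][0]+e[1][0]/2,e[0][1]),14,P)))
```

```text
((489.4182434082031, 207.5113525390625), (77.1795883178711, 85.19084167480469), 58.24095916748047) [641.66437266 215.60526538  14.        ] [644.17204067 213.99186739   8.        ]
[6.85076708e+01 3.32188273e+00 5.68434189e-14]
```

View pics/w1z.png

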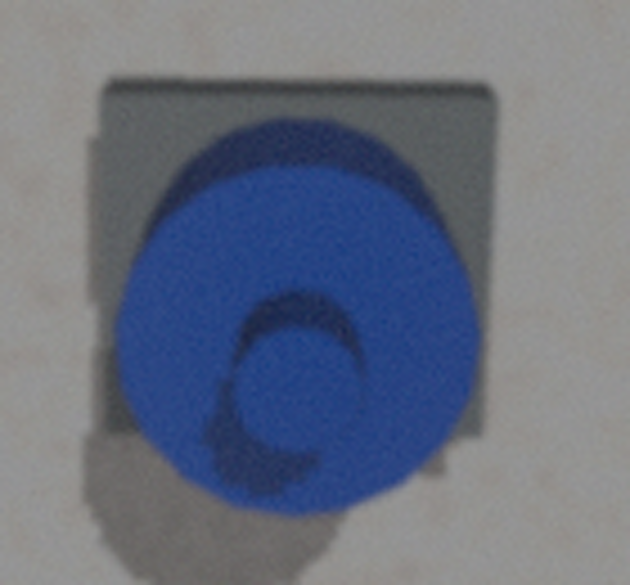

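```bash
cat >> h.py <<'E'
def loadP(name):
    K,Rm,tt=np.load(f"pics/{name}.npy"); E=np.eye(4);E[:3,:3]=Rm;E[:3,3]=tt[:,0]; return dict(intrinsics=K,extrinsics=E)
E
python3 - <<'E'
from h import *
P=loadP("w1")
f=lambda x,y:(260+(x+.5)/4.5-.5,140+(y+.5)/4.5-.5)
for n,q,z in [("knob",(299,388),106),("shoulder",(298,339),81),("TL",(107,84),26),("TR",(494,92),26),("TLtop",(107,97),26),("TRtop",(492,100),26),("BR",(483,435),26),("BL",(105,430),26)]:
    print(n,onz("wrist",f(*q),z,P).round(1))
print(proj("wrist",(494,232,26),P))
E
```

```text
knob [496.7 233.1 106. ]
shoulder [496.7 233.8  81. ]
TL [463.4 269.1  26. ]
TR [534.3 264.2  26. ]
TLtop [463.3 266.7  26. ]
TRtop [534.  262.7  26. ]
BR [531.3 197.9  26. ]
BL [457.7 202.5  26. ]
[322.57366046 200.39374702]
```

```bash
python3 -c "
from h import *
s,_=tool(); print(s['ee_pos'],s['joint_vel'].round(4)); plan((496.7,233.4,130),-3.2); plan((496.7,233.4,100),-3.2)"
```

```text
[494.56764893 229.29926054 229.97664059] [ 0.0097 -0.0055 -0.0003  0.002  -0.0004  0.0005 -0.002 ]
delta [0.002  0.1    0.0044] rot [ 0.0017  0.0058 -0.0005] t 2.2
delta [0.002  0.13   0.0044] rot [ 0.0017  0.0058 -0.0005] t 2.2
```

Call:
{"op": "step_arm", "data": {"deltas": [[0.002,0.03,0.003,0,0.006,0,1],[0.002,0.06,0.003,0,0.006,0,1],[0.002,0.09,0.003,0,0.006,0,1],[0.002,0.1,0.003,0,0.006,0,1],[0.002,0.1,0.003,0,0.006,0,1]]}}

```text
t: 2.7
ee_pos: [496.1, 232.5, 129.4]
ee_rot: [-1.572, 0.045, -0.042]
ft_force: [0.1, 0.1, 0.8]
finger_gap: 85.5
```

```bash
python3 -c "
from h import *
for i in range(3):
  print(tool()[0]['ee_pos'])
plan((496.7,233.4,100),-3.2)
im,P=shot('wrist','w2'); print(proj('wrist',(496.7,233.4,106),P))"
```

```text
[496.14842036 232.48101668 129.42108769]
[496.14842036 232.48101668 129.42108769]
[496.14842036 232.48101668 129.42108769]
delta [0.0006 0.0294 0.001 ] rot [ 0.0019  0.0003 -0.0022] t 2.7
[323.32108863 299.94500822]
```

View pics/w2.png

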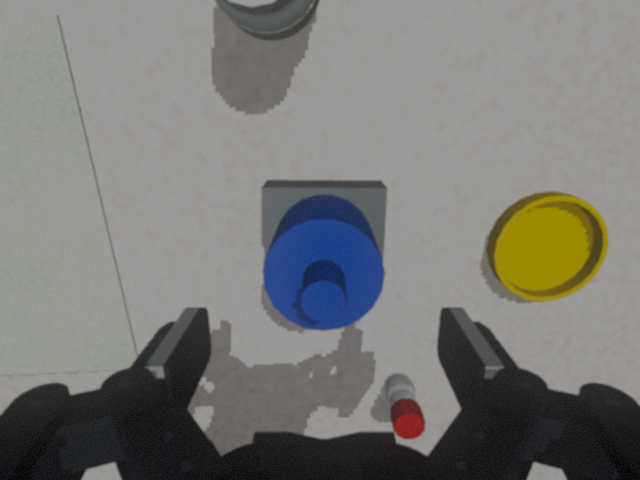

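The knob is at (323,299), exactly where predicted, and centred between the fingers. Descending to grip it.

Call:
{"op": "step_arm", "data": {"deltas": [[0.0005,0.02,0.001,0,0,0,1],[0.0005,0.029,0.001,0,0,0,1],[0.0005,0.029,0.001,0,0,0,0],[0.0005,0.029,0.001,0,0,0,0],[0.0005,0.029,0.001,0,0,0,0],[0.0005,0.029,0.001,0,0,0,0],[0.0005,0.029,0.001,0,0,0,0],[0.0005,0.029,0.001,0,0,0,0],[0.0005,0.029,0.001,0,0,0,0]], "squeeze": 40}}

```text
t: 3.65
ee_pos: [497.6, 235.5, 101.7]
ee_rot: [-1.57, 0.042, -0.043]
ft_force: [-0.9, -0.2, 4.0]
finger_gap: 18.4
```

Call:
{"op": "step_arm", "data": {"deltas": [[0,-0.02,0,0,0,0,0],[0,-0.05,0,0,0,0,0],[0,-0.085,0,0,0,0,0],[0,-0.085,0,0,0,0,0],[0,-0.085,0,0,0,0,0]]}}

```text
t: 4.15
ee_pos: [497.5, 235.1, 186.6]
ee_rot: [-1.57, 0.042, -0.043]
ft_force: [0.8, 0.1, -0.8]
finger_gap: 18.3
```

```bash
python3 -c "
from h import *
for i in range(3):
  print(tool()[0]['ee_pos'])
im,P=shot('wrist','w3')
s=arm.state();print(s['ee_pos'],s['ft_force'],s['finger_gap'])
shot('scene','s3')"
```

```text
[497.52446409 235.10981393 186.57485591]
[497.52446409 235.10981393 186.57485591]
[497.52446409 235.10981393 186.57485591]
[496.91695228 234.69182055 185.63139938] [-0.29427622 -0.27807255 -1.20021451] 18.23999563011178
```

View pics/w3.png

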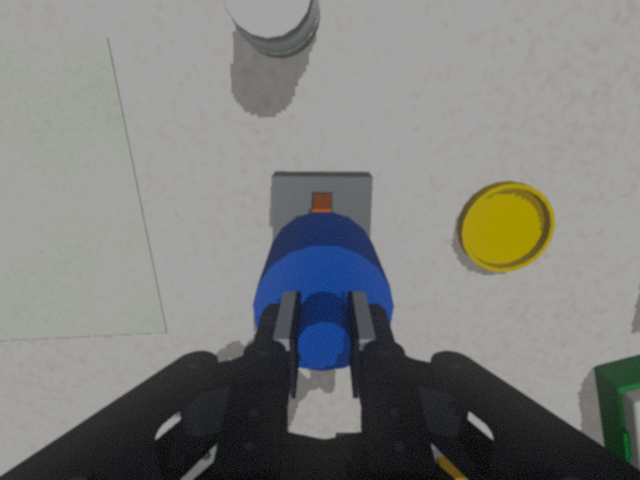

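View pics/s3.png

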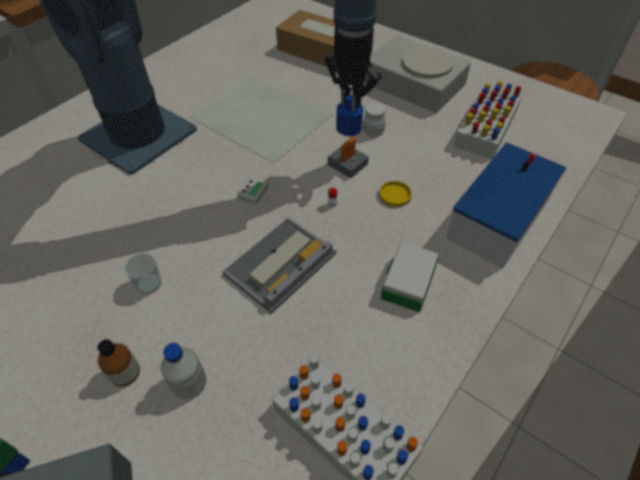

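The cap is lifted and hanging cleanly, and the spacer is exposed at about (322,203). Next I'll fit the dish rim from the wrist images.

Run:
```python
from h import *
from scipy.optimize import least_squares
shot("top","t3")
for name,cam in [("w1","wrist"),("w2","wrist"),("w3","wrist"),("t3","top"),("s3","scene")]:
    P=loadP(name); t=cv2.imread(f"pics/{name}.png"); hsv=cv2.cvtColor(t,cv2.COLOR_BGR2HSV)
    y=cv2.inRange(hsv,(20,110,50),(36,255,255)); cs=cv2.findContours(y,cv2.RETR_EXTERNAL,cv2.CHAIN_APPROX_NONE)[0]
    for c in cs:
        if cv2.contourArea(c)>(2000 if cam=="wrist" else 250):
            o,_=ray(cam,(0,0),P)
            X=np.array([onz(cam,q,14,P)[:2] for q in c[:,0].astype(float)])
            c0=X.mean(0)
            if abs(c0-[642,213]).max()>25: continue
            d=c0-o[:2]; d/=np.linalg.norm(d)
            for it in range(3):
                F=X[(X-c0)@d>3]
                r=least_squares(lambda p:np.hypot(*(F-p[:2]).T)-p[2],[*c0,37],loss="soft_l1",f_scale=.5); 
                r2=least_squares(lambda p:np.hypot(*(F-p[:2]).T)-37,c0,loss="soft_l1",f_scale=.5); c0=r2.x
            print(name,r.x.round(1),r2.x.round(1),np.sqrt(r2.cost*2/len(F)).round(2))
```

```text
w1 [642.6 213.6  36. ] [641.6 214.4] 0.41
w2 [642.8 213.8  36. ] [641.8 214.5] 0.38
w3 [642.7 213.8  36. ] [641.7 214.6] 0.41
t3 [641.9 214.4  33.4] [639.5 210.8] 0.95
s3 [642.9 213.6  35.2] [643.8 211.7] 0.74
```

```bash
python3 -c "
from h import *
P=loadP('w3'); print(onz('wrist',(323,308),166,P))
s=arm.state();print(s['ee_pos'])
plan((643,214.9,186),-3.2);plan((643,214.9,120),-3.2)"
```

```text
[497.91492491 233.84357413 166.        ]
[496.50227097 234.57994874 184.96464324]
delta [ 0.1473 -0.0013 -0.0118] rot [ 0.0013  0.0019 -0.0021] t 4.3
delta [ 0.1475  0.0647 -0.0117] rot [ 0.0013  0.0019 -0.0021] t 4.3
```

Call:
{"op": "step_arm", "data": {"deltas": [[0.03,0,-0.002,0,0,0,0],[0.065,0,-0.005,0,0,0,0],[0.1,0,-0.008,0,0,0,0],[0.13,0,-0.0105,0,0,0,0],[0.147,0.02,-0.012,0,0,0,0],[0.147,0.05,-0.012,0,0,0,0],[0.147,0.07,-0.012,0,0,0,0],[0.147,0.07,-0.012,0,0,0,0],[0.147,0.07,-0.012,0,0,0,0]]}}

```text
t: 5.2
ee_pos: [642.9, 215.4, 115.6]
ee_rot: [-1.571, 0.043, -0.041]
ft_force: [-0.5, -0.0, -0.7]
finger_gap: 18.5
```

```bash
python3 -c "
from h import *
s=arm.state();print(s['ee_pos'])
shot('wrist','w4')
s=arm.state();print(s['ee_pos'])
im,P=shot('scene','s4'); cv2.imwrite('pics/s4z.png',cv2.resize(cv2.imread('pics/s4.png')[70:230,300:480],None,fx=3,fy=3,interpolation=cv2.INTER_CUBIC))
shot('top','t4'); cv2.imwrite('pics/t4z.png',cv2.resize(cv2.imread('pics/t4.png')[130:330,140:340],None,fx=3,fy=3,interpolation=cv2.INTER_CUBIC))"
```

```text
[642.91992698 215.37852193 115.6376864 ]
[643.65267273 215.68566137 116.78283292]
```

View pics/w4.png

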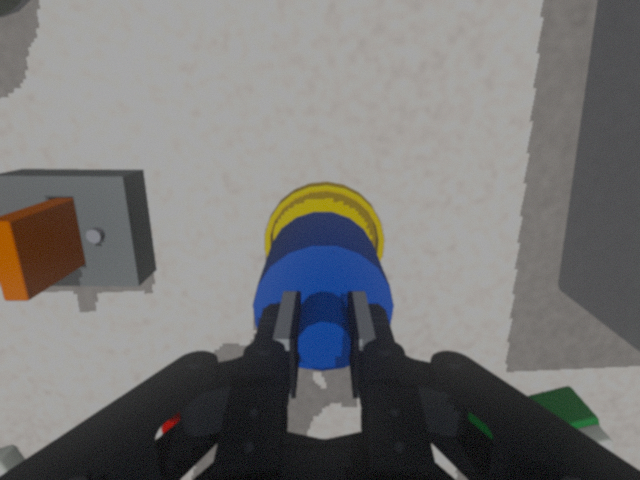

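View pics/s4z.png

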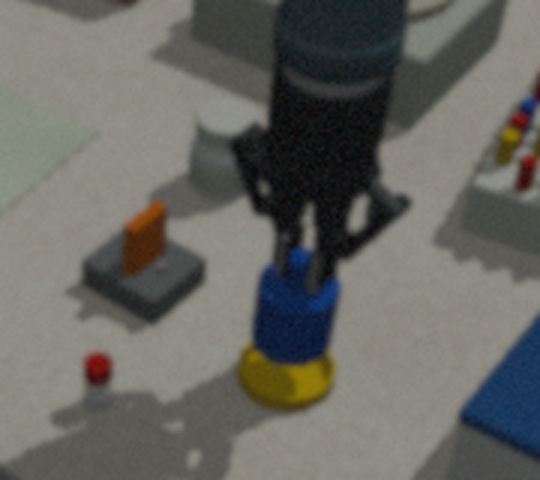

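Run:
```python
from h import *
from scipy.optimize import least_squares
P=loadP("w4"); t=cv2.imread("pics/w4.png"); hsv=cv2.cvtColor(t,cv2.COLOR_BGR2HSV)
cv2.imwrite('pics/w4z.png',cv2.resize(t[170:320,240:410],None,fx=4,fy=4,interpolation=cv2.INTER_CUBIC))
# cap shoulder centre: rim of cap 40ish -> TCP 116.3 => rim z ~41, shoulder ~96.3
for z in (95,97): print(onz("wrist",(323,308),z,P).round(1))
# lower rim visible arc: 
m=cv2.inRange(hsv,(100,100,20),(130,255,255)); c=max(cv2.findContours(m,cv2.RETR_EXTERNAL,cv2.CHAIN_APPROX_NONE)[0],key=cv2.contourArea)[:,0].astype(float)
# cap lower rim arc = top-of-image contour part, rows<235
L=c[c[:,1]<228]; X=np.array([onz("wrist",q,41,P)[:2] for q in L])
r=least_squares(lambda p:np.hypot(*(X-p).T)-29.5,[643,214]); print("cap rim",r.x.round(1),np.sqrt(2*r.cost/len(X)).round(2),len(X))
y=cv2.inRange(hsv,(20,110,50),(36,255,255)); c=max(cv2.findContours(y,cv2.RETR_EXTERNAL,cv2.CHAIN_APPROX_NONE)[0],key=cv2.contourArea)[:,0].astype(float)
# outer foot/rim: points at sides left/right
for z,R0 in((14,37),):
    L=c[(c[:,1]<240)&((c[:,0]<272)|(c[:,0]>377))]; X=np.array([onz("wrist",q,z,P)[:2] for q in L]); print(X[:,0].min(),X[:,0].max(),(X[:,0].min()+X[:,0].max())/2)
```

```text
[643.2 214.1  95. ]
[643.3 215.2  97. ]
cap rim [642.5 210.6] 0.21 72
607.8991002323952 679.4417185844279 643.6704094084116
```

View pics/w4z.png

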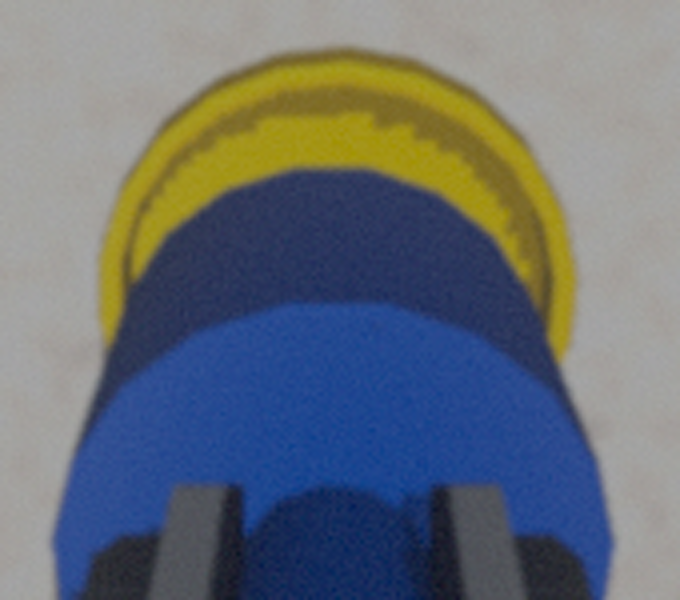

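Run:
```python
from h import *
P=loadP("w1"); print("w1 rim ctr y",onz("wrist",(326,166.2),26,P)-[0,29.5,0], "shoulder top",onz("wrist",(326,140+162/4.5),81,P)-[0,29.5,0],"bot",onz("wrist",(326,140+515/4.5),81,P)+[0,29.5,0])
P=loadP("w4")
for dz in (40,41,42): print("w4 rim",onz("wrist",(325,212),dz,P)-[0,29.5,0],"sh top",onz("wrist",(325,170+302/4),dz+55,P)-[0,29.5,0])
print("dish",onz("wrist",(325,170+50/4),14,P)-[0,37,0],"inner",onz("wrist",(325,170+88/4),14,P)-[0,33,0])
```

```text
w1 rim ctr y [498.28492171 231.35929226  26.        ] shoulder top [498.0998809  232.33509355  81.        ] bot [495.35463446 232.98125988  81.        ]
w4 rim [645.49437783 211.20882839  40.        ] sh top [645.47794502 211.90707015  95.        ]
w4 rim [645.50697233 211.46776317  41.        ] sh top [645.49539652 212.25876521  96.        ]
w4 rim [645.51956683 211.72669795  42.        ] sh top [645.51284802 212.61046026  97.        ]
dish [646.08990318 214.60389879  14.        ] inner [645.79736343 213.01689351  14.        ]
```

Measured the same way, the cap axis sits about 1.5–2 mm toward −y of the dish centre. I'll shift by that and lower it.

Call:
{"op": "step_arm", "data": {"deltas": [[0,0,0.0016,0,0,0,0],[0,0.012,0.0016,0,0,0,0],[0,0.024,0.0016,0,0,0,0],[0,0.031,0.0016,0,0,0,0],[0,0.035,0.0016,0,0,0,0],[0,0.0365,0.0016,0,0,0,0],[0,0.0365,0.0016,0,0,0,0]]}}

```text
t: 6.05
ee_pos: [643.0, 216.9, 80.0]
ee_rot: [-1.571, 0.043, -0.041]
ft_force: [-2.8, -1.0, 3.6]
finger_gap: 18.6
```

```bash
python3 -c "
from h import *
shot('wrist','w5');cv2.imwrite('pics/w5z.png',cv2.resize(cv2.imread('pics/w5.png')[150:340,220:430],None,fx=3,fy=3,interpolation=cv2.INTER_CUBIC))
s=arm.state();print(s['ee_pos'],s['ft_force'])
"
```

```text
[643.0618143  216.92437712  79.94546757] [-2.95658115 -0.90456698  4.66572771]
```

View pics/w5z.png

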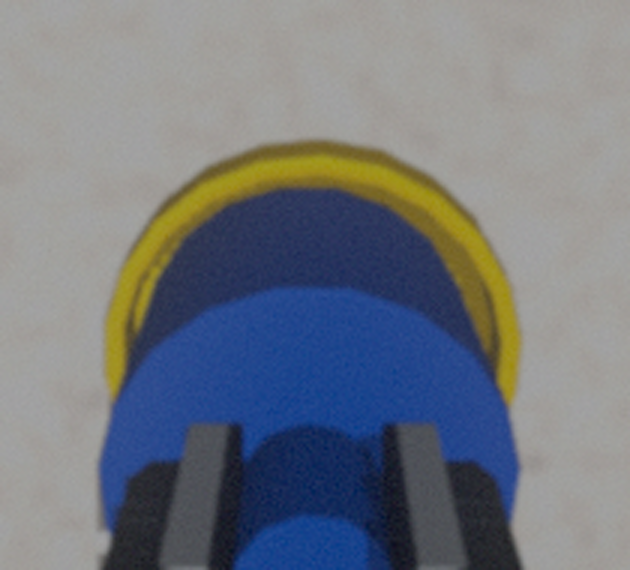

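The cap is inside the rim and on the floor: the upward force is about 4 N at z ≈ 80. Releasing it.

Call:
{"op": "step_arm", "data": {"deltas": [[0,0,0,0,0,0,0.4],[0,0,0,0,0,0,0.6],[0,0,0,0,0,0,0.8],[0,-0.005,0,0,0,0,1],[0,-0.04,0,0,0,0,1],[0,-0.08,0,0,0,0,1],[-0.04,-0.09,0,0,0,0,1],[-0.08,-0.09,0.01,0,0,0,1],[-0.1,-0.09,0.013,0,0,0,1],[-0.1,-0.09,0.013,0,0,0,1]]}}

```text
t: 7.1
ee_pos: [541.5, 236.9, 170.6]
ee_rot: [-1.57, 0.04, -0.038]
ft_force: [0.3, -0.3, 0.3]
finger_gap: 85.5
```

```bash
python3 -c "
from h import *
shot('wrist','w6')
s=arm.state();print(s['ee_pos'],s['ft_force'],s['t'])
"
```

```text
[543.71613444 235.86854323 170.51744863] [ 0.68558745 -0.21502644 -1.04626367] 7.15
```

View pics/w6.png

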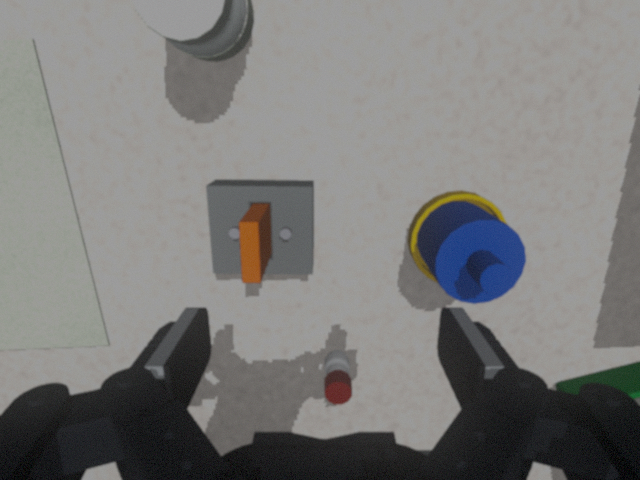

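The cap stands upright in the dish, with its top at (480,260). The spacer's top face spans about (241..260, 217..283). I'll measure both.

Run:
```python
from h import *
P=loadP("w6"); t=cv2.imread("pics/w6.png")
cv2.imwrite("pics/w6z.png",cv2.resize(t[170:310,200:320],None,fx=5,fy=5,interpolation=cv2.INTER_CUBIC))
cv2.imwrite("pics/w6c.png",cv2.resize(t[180:320,390:540],None,fx=4,fy=4,interpolation=cv2.INTER_CUBIC))
```

```text
(no output)
```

View pics/w6z.png

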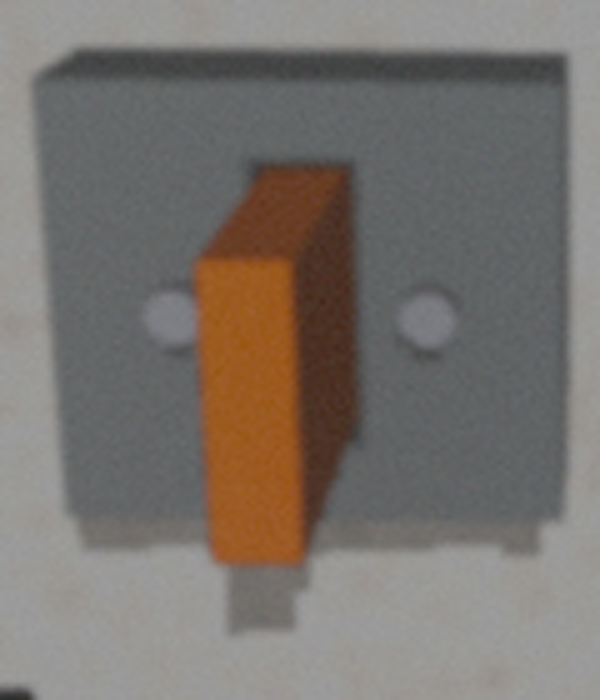

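View pics/w6c.png

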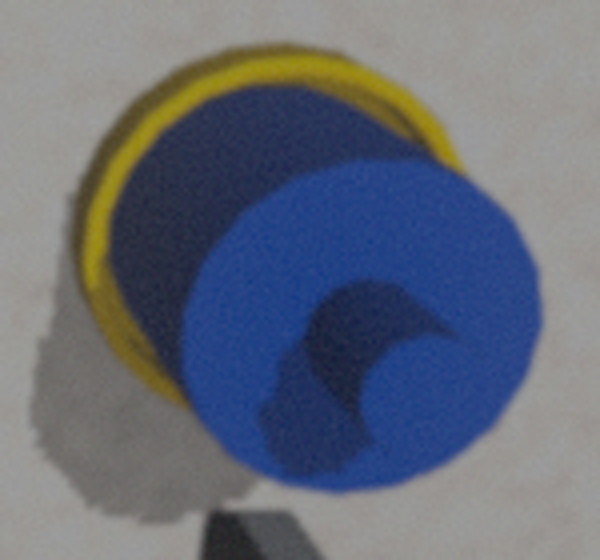

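Run:
```python
from h import *
P=loadP("w6")
f=lambda x,y:(200+(x+.5)/5-.5,170+(y+.5)/5-.5)
c=np.array([onz("wrist",f(*q),71,P) for q in [(195,260),(292,259),(305,564),(212,563)]]); print(c.round(1),c.mean(0).round(1))
a=c[1]-c[2]; b=c[0]-c[3]; print([np.degrees(np.arctan2(-v[0],v[1])).round(2) for v in (a,b)])
for n,q in [("TL",(40,80)),("TR",(565,82)),("BR",(557,520)),("BL",(72,515))]: print(n,onz("wrist",f(*q),26,P).round(1))
p=[onz("wrist",f(*q),31,P) for q in [(170,321),(427,321)]]; print("pins",p, (p[0]+p[1])/2)
g=lambda x,y:(390+(x+.5)/4-.5,180+(y+.5)/4-.5)
print("shoulder", onz("wrist",g((182+542)/2,(158+492)/2),59,P))
plan((497,233,120),-3.2)
```

```text
[[492.3 252.7  71. ]
 [503.8 252.3  71. ]
 [501.4 212.8  71. ]
 [489.9 213.5  71. ]] [496.8 232.8  71. ]
[np.float64(-3.41), np.float64(-3.53)]
TL [463.  267.2  26. ]
TR [535.6 263.4  26. ]
BR [530.6 197.8  26. ]
BL [458.7 202.1  26. ]
pins [array([478.12308723, 233.04356549,  31.        ]), array([514.35623976, 231.2650825 ,  31.        ])] [496.23966349 232.15432399  31.        ]
shoulder [641.95002546 215.58600916  59.        ]
delta [-0.0465  0.0505 -0.0053] rot [-0.      0.0039  0.0007] t 7.15
```

Call:
{"op": "step_arm", "data": {"deltas": [[-0.025,0.01,-0.003,0,0.008,0,1],[-0.047,0.03,-0.0053,0,0.008,0,1],[-0.047,0.05,-0.0053,0,0.008,0,1],[-0.047,0.07,-0.0053,0,0.008,0,1],[-0.047,0.09,-0.0053,0,0.008,0,1],[-0.047,0.104,-0.0053,0,0.008,0,1],[-0.047,0.108,-0.0053,0,0.008,0,1],[-0.047,0.108,-0.0053,0,0.008,0,1]]}}

```text
t: 7.95
ee_pos: [497.5, 232.4, 61.5]
ee_rot: [-1.57, 0.049, -0.049]
ft_force: [-0.4, 0.9, -0.6]
finger_gap: 85.3
```

```bash
python3 -c "
from h import *
shot('wrist','w7')
s=arm.state();print(s['ee_pos'],s['ft_force'],s['t']); plan((496.8,232.8,62),-3.5)
"
```

```text
[497.80163581 232.66625644  62.10728775] [ 0.65727829 -0.29785563 -0.12167872] 8.0
delta [-0.001   0.0001  0.0001] rot [-0.0003 -0.0012  0.0006] t 8.0
```

View pics/w7.png

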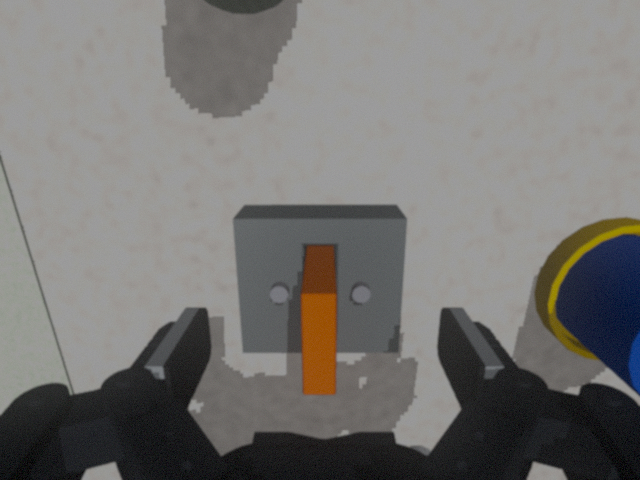

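The spacer's top is centred at column 319 and the jaw middle is at about 324, so the jaws are roughly 1.5 mm off. I'll correct that, then close.

Call:
{"op": "step_arm", "data": {"deltas": [[-0.0015,0,0,0,0,0,1],[-0.0015,0,0,0,0,0,0],[-0.0015,0,0,0,0,0,0],[-0.0015,0,0,0,0,0,0],[-0.0015,0,0,0,0,0,0],[-0.0015,0,0,0,0,0,0],[-0.0015,0,0,0,0,0,0],[-0.0015,0,0,0,0,0,0],[-0.0015,0,0,0,0,0,0]], "squeeze": 40}}

```text
t: 8.9
ee_pos: [495.8, 232.7, 61.9]
ee_rot: [-1.57, 0.048, -0.049]
ft_force: [-0.1, 0.5, 1.5]
finger_gap: 11.5
```

Call:
{"op": "step_arm", "data": {"deltas": [[0,-0.015,0,0,0,0,0],[0,-0.045,0,0,0,0,0],[0,-0.085,0,0,0,0,0],[0.01,-0.118,-0.04,0,0,0,0],[0.02,-0.118,-0.08,0,0,0,0],[0.03,-0.118,-0.12,0,0,0,0],[0.04,-0.118,-0.16,0,0,0,0],[0.05,-0.118,-0.2,0,0,0,0],[0.06,-0.118,-0.24,0,0,0,0],[0.07,-0.118,-0.28,0,0,0,0],[0.08,-0.118,-0.32,0,0,0,0],[0.09,-0.118,-0.36,0,0,0,0],[0.1,-0.118,-0.395,0,0,0,0],[0.105,-0.118,-0.417,0,0,0,0],[0.105,-0.118,-0.417,0,0,0,0],[0.105,-0.118,-0.417,0,0,0,0]]}}

```text
t: 10.5
ee_pos: [574.4, -189.7, 180.2]
ee_rot: [-1.569, 0.049, -0.049]
ft_force: [-0.3, -0.3, 0.3]
finger_gap: 11.6
```

```bash
python3 -c "
from h import *
shot('wrist','w8')
s=arm.state();print(s['ee_pos'],s['ft_force'],s['finger_gap'],s['t'])
"
```

```text
[ 574.49699829 -188.6516928   180.21719474] [0.43540642 1.03056263 0.09143588] 11.24893863028962 10.55
```

View pics/w8.png

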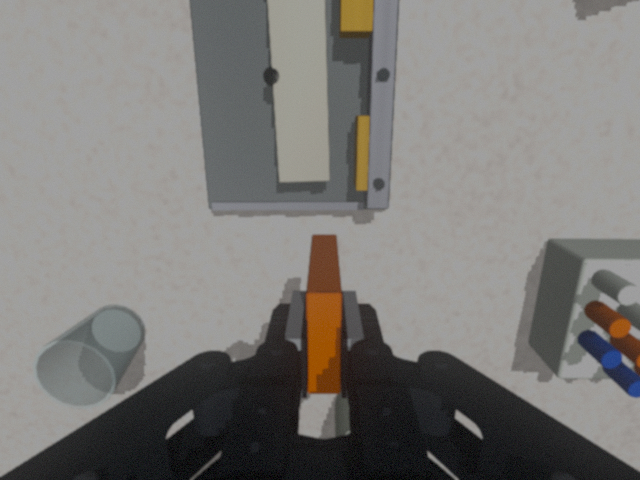

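The view shows the thin stop's top at (363,153), the thick stop's end at (357,17), the plate's right end at (304,180) and the boss at (270,75). The spacer hangs straight at (324,342). I'll zoom in for the edges.

```bash
python3 -c "
from h import *
t=cv2.imread('pics/w8.png'); cv2.imwrite('pics/w8z.png',cv2.resize(t[0:220,190:410],None,fx=3.5,fy=3.5,interpolation=cv2.INTER_CUBIC)[:,:])
cv2.imwrite('pics/w8y.png',cv2.resize(t[95:215,260:400],None,fx=5,fy=5,interpolation=cv2.INTER_CUBIC))
"
```

```text
(no output)
```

View pics/w8y.png

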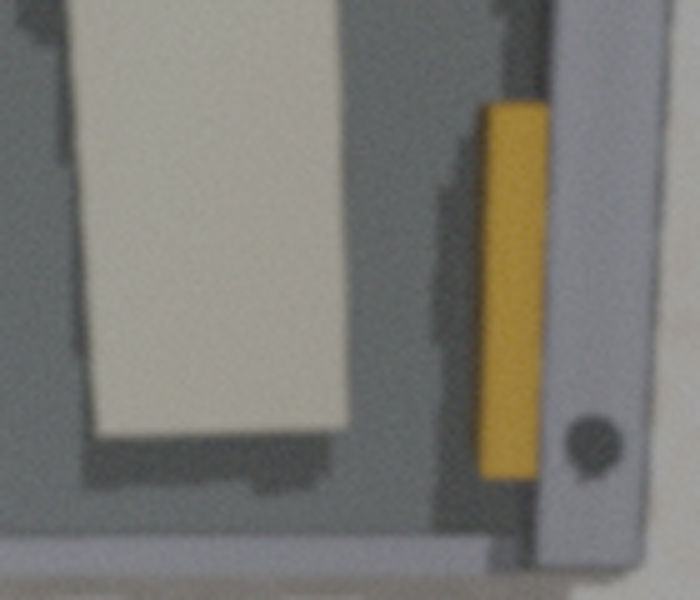

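```bash
python3 -c "
import cv2
t=cv2.imread('pics/w8.png'); cv2.imwrite('pics/w8x.png',cv2.resize(t[0:120,260:400],None,fx=5,fy=5,interpolation=cv2.INTER_CUBIC))
"
```

```text
(no output)
```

View pics/w8x.png

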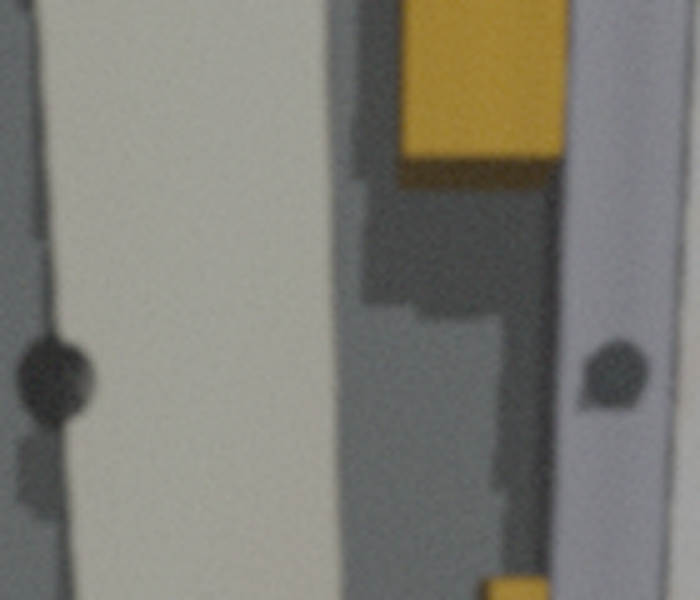

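Run:
```python
from h import *
P=loadP("w8")
f=lambda x,y:(260+(x+.5)/5-.5,95+(y+.5)/5-.5)
g=lambda x,y:(260+(x+.5)/5-.5,0+(y+.5)/5-.5)
W=lambda q,z:onz("wrist",q,z,P)
pts=dict(thTL=W(f(487,103),35),thBL=W(f(481,479),35),thTR=W(f(549,103),35),thBR=W(f(539,480),35),
 fenceT=W(g(570,0),35),fenceB=W(f(538,565),35),fBR=W(f(643,570),35),
 plR0=W(g(328,0),30),plR1=W(f(349,427),30),plL1=W(f(97,437),30),plL0=W(g(38,0),30),boss=W(g(18,380),30),
 tkBL=W(g(402,157),35),tkBR=W(g(563,157),35))
for k,v in pts.items(): print(k,v.round(1))
a=lambda p,q:np.degrees(np.arctan2(-(p-q)[0],(p-q)[1])).round(2)
print("yaw fence",a(pts['fenceT'],pts['fenceB']),"thin",a(pts['thTL'],pts['thBL']),"plate R",a(pts['plR0'],pts['plR1']),"plate L",a(pts['plL0'],pts['plL1']))
# spacer bottom in hand: view
print(proj("wrist",arm.state()["ee_pos"],P))
```

```text
thTL [ 601.4 -118.1   35. ]
thBL [ 598.7 -168.1   35. ]
thTR [ 609.5 -118.6   35. ]
thBR [ 606.8 -168.8   35. ]
fenceT [613.8 -51.8  35. ]
fenceB [ 606.3 -180.9   35. ]
fBR [ 621.1 -182.6   35. ]
plR0 [584.7 -48.8  30. ]
plR1 [ 580.8 -160.6   30. ]
plL1 [ 545.3 -159.8   30. ]
plL0 [549.  -46.6  30. ]
boss [541.8 -89.8  30. ]
tkBL [592.7 -67.6  35. ]
tkBR [612.6 -68.9  35. ]
yaw fence -3.35 thin -3.05 plate R -1.99 plate L -1.87
[321.89133962 329.61386395]
```

Run:
```python
from h import *
P=loadP("w8"); t=np.array([574.6,-189.4,0]); x=np.array([.9982,-.061,0]); y=np.array([.061,.9982,0])
for z in (124.2,189.2):
  for sx in(-6,6):
    print(z,sx,proj("wrist",t+x*sx+y*20+[0,0,z],P).round(1),proj("wrist",t+x*sx-y*20+[0,0,z],P).round(1))
cv2.imwrite('pics/w8s.png',cv2.resize(cv2.imread('pics/w8.png')[220:410,270:380],None,fx=4,fy=4,interpolation=cv2.INTER_CUBIC))
plan((590.8,-142.9,140),-3.3);plan((590.8,-142.9,67),-3.3)
```

```text
124.2 -6 [310.3 232.6] [311.2 306.8]
124.2 6 [335.1 232.5] [334.5 306.8]
189.2 -6 [303.6 292.4] [305.5 394.2]
189.2 6 [340.5 292.4] [339.2 394.2]
delta [0.0135 0.0403 0.0466] rot [-0.0011 -0.0032 -0.0001] t 10.55
delta [0.0135 0.1133 0.0465] rot [-0.0011 -0.0032 -0.0001] t 10.55
```

View pics/w8s.png

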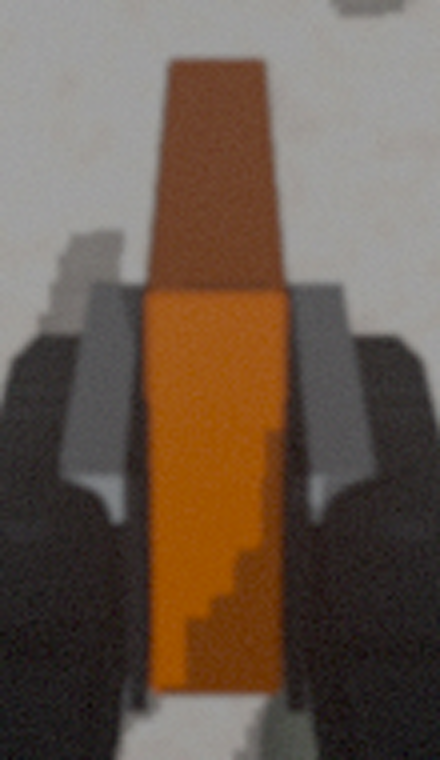

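Call:
{"op": "step_arm", "data": {"deltas": [[0.006,0.01,0.02,0,-0.003,0,0],[0.0125,0.03,0.045,0,-0.003,0,0],[0.0125,0.06,0.0478,0,-0.003,0,0],[0.0125,0.08,0.0478,0,-0.003,0,0],[0.0125,0.08,0.0478,0,-0.003,0,0],[0.0125,0.08,0.0478,0,-0.003,0,0]]}}

```text
t: 11.15
ee_pos: [590.2, -141.9, 100.4]
ee_rot: [-1.57, 0.045, -0.045]
ft_force: [-0.1, 0.0, -0.0]
finger_gap: 11.2
```

```bash
python3 -c "
from h import *
shot('wrist','w9'); cv2.imwrite('pics/w9z.png',cv2.resize(cv2.imread('pics/w9.png')[100:340,220:420],None,fx=3,fy=2.5,interpolation=cv2.INTER_CUBIC))
s=arm.state();print(s['ee_pos'],s['ft_force'],s['finger_gap'],s['t'])
"
```

```text
[ 590.81786045 -142.38614455  101.09813855] [0.42776325 0.15335897 0.22825052] 11.28529805701684 11.2
```

View pics/w9z.png

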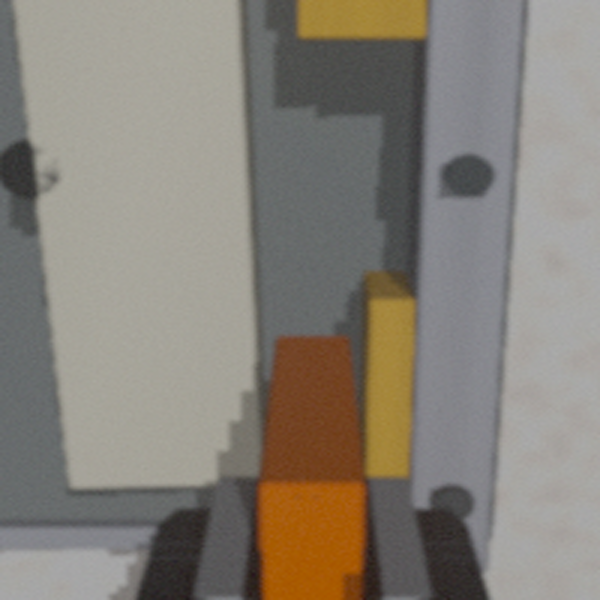

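The spacer sits centred in the gap, between the plate edge at about column 305 and the stop face at about column 342. Lowering it.

Call:
{"op": "step_arm", "data": {"deltas": [[0,0.012,0,0,0,0,0],[0,0.022,0,0,0,0,0],[0,0.029,0,0,0,0,0],[0,0.0325,0,0,0,0,0],[0,0.034,0,0,0,0,0],[0,0.034,0,0,0,0,0]]}}

```text
t: 11.8
ee_pos: [589.9, -143.2, 66.0]
ee_rot: [-1.57, 0.047, -0.046]
ft_force: [-1.7, 0.4, 3.3]
finger_gap: 11.4
```

```bash
python3 -c "
from h import *
shot('wrist','w10'); cv2.imwrite('pics/w10z.png',cv2.resize(cv2.imread('pics/w10.png')[100:340,220:420],None,fx=3,fy=2.5,interpolation=cv2.INTER_CUBIC))
s=arm.state();print(s['ee_pos'],s['ft_force'],s['finger_gap'],s['t'])
"
```

```text
[ 589.86123078 -143.16194902   65.96057399] [-1.25064276  0.66468794  4.59844258] 11.51784433718916 11.85
```

View pics/w10z.png

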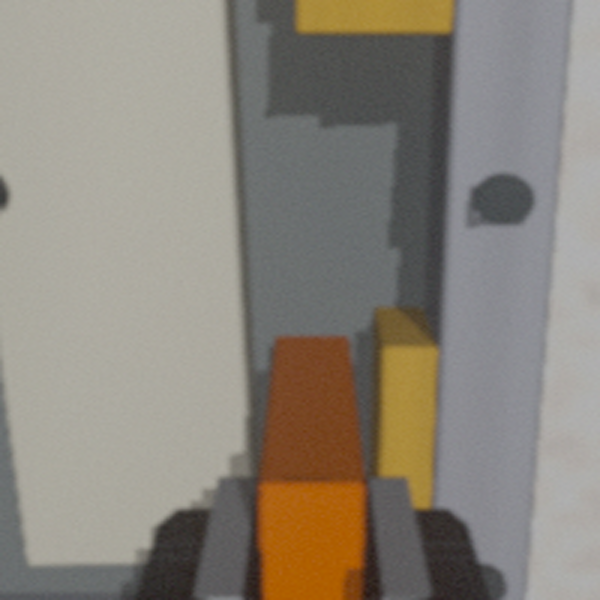

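It is seated on the bed (about 4 N up) with clearance on both sides. Releasing and retreating upward.

Call:
{"op": "step_arm", "data": {"deltas": [[0,0,0,0,0,0,0.25],[0,0,0,0,0,0,0.4],[0,0,0,0,0,0,0.6],[0,0,0,0,0,0,0.8],[0,-0.01,0,0,0,0,1],[0,-0.035,0,0,0,0,1],[0,-0.07,0,0,0,0,1],[0,-0.1,0,0,0,0,1],[-0.02,-0.11,0,0,0,0,1],[-0.02,-0.11,0,0,0,0,1]]}}

```text
t: 12.85
ee_pos: [569.7, -142.2, 178.2]
ee_rot: [-1.572, 0.045, -0.048]
ft_force: [-0.5, -0.7, -0.6]
finger_gap: 85.1
```

```bash
python3 -c "
from h import *
shot('wrist','w11'); 
shot('scene','s11'); cv2.imwrite('pics/s11z.png',cv2.resize(cv2.imread('pics/s11.png')[120:330,200:430],None,fx=3,fy=2.8,interpolation=cv2.INTER_CUBIC))
s=arm.state();print(s['ee_pos'],s['ft_force'],s['finger_gap'],s['t'])
"
```

```text
[ 570.18648534 -142.22326622  176.18150863] [0.41738746 0.20388208 0.39105909] 84.90394096677497 12.95
```

View pics/w11.png

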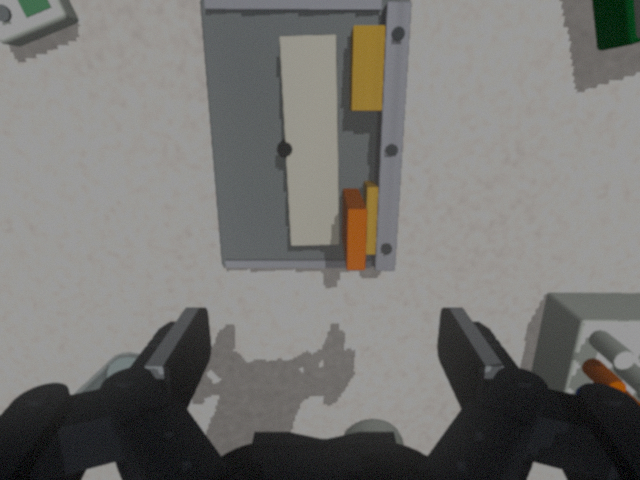

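View pics/s11z.png

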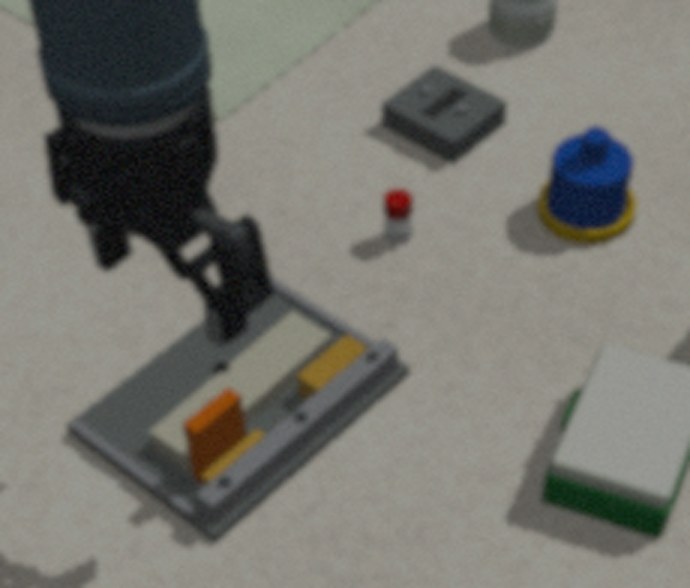

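The spacer stands free and upright in the gap, with its top at (357,235) in the wrist view. The cap is upright in the dish. Next I'll measure the boss and the spacer.

```bash
python3 -c "
import cv2
t=cv2.imread('pics/w11.png'); cv2.imwrite('pics/w11z.png',cv2.resize(t[120:280,260:410],None,fx=4,fy=3.75,interpolation=cv2.INTER_CUBIC))"
```

```text
(no output)
```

View pics/w11z.png

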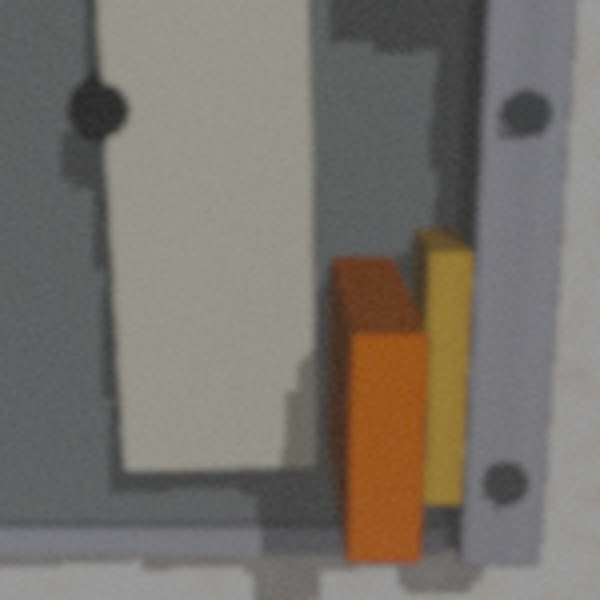

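Run:
```python
from h import *
P=loadP("w11"); f=lambda x,y:(260+(x+.5)/4-.5,120+(y+.5)/3.75-.5)
W=lambda q,z:onz("wrist",f(*q),z,P)
print("boss front",W((68,108),30),"centre",W((97,108),30))
c=np.array([W(q,75) for q in [(350,332),(428,332),(421,562),(346,562)]]); print(c.round(1),c.mean(0).round(1))
print("thin",W((426,248),35).round(1),W((424,506),35).round(1),"fence",W((483,100),35).round(1),W((462,560),35).round(1))
m=(W((426,248),35)+W((424,506),35))/2; x=np.array([.9983,-.0576,0]);y=np.array([.0576,.9983,0]); d=c.mean(0)-m
print("spacer rel thin face", d@x,d@y)
plan((509,-88,120),-3.3)
```

```text
boss front [541.64440222 -89.37148133  30.        ] centre [546.57095799 -89.66240165  30.        ]
[[ 585.7 -122.6   75. ]
 [ 597.3 -123.3   75. ]
 [ 595.2 -162.8   75. ]
 [ 583.5 -162.1   75. ]] [ 590.4 -142.7   75. ]
thin [ 601.3 -117.7   35. ] [ 599.7 -168.2   35. ] fence [611.5 -91.6  35. ] [ 606.3 -180.    35. ]
spacer rel thin face -10.055297403443284 -0.33000415642036507
delta [-0.0643  0.0561  0.0505] rot [ 0.0005 -0.0015  0.0006] t 12.95
```

Call:
{"op": "step_arm", "data": {"deltas": [[-0.025,0,0.018,0,0,0,0],[-0.05,0,0.036,0,0,0,0],[-0.064,0.01,0.05,0,0,0,0],[-0.064,0.03,0.05,0,0,0,0],[-0.064,0.05,0.05,0,0,0,0],[-0.064,0.07,0.05,0,0,0,0],[-0.064,0.09,0.05,0,0,0,0],[-0.064,0.11,0.05,0,0,0,0],[-0.064,0.125,0.05,0,0,0,0],[-0.064,0.136,0.05,0,0,0,0],[-0.064,0.14,0.05,0,0,0,0],[-0.064,0.14,0.05,0,0,0,0]], "squeeze": 60}}

```text
t: 14.15
ee_pos: [509.1, -88.2, 35.4]
ee_rot: [-1.57, 0.047, -0.046]
ft_force: [1.3, -0.5, 0.3]
finger_gap: -0.2
```

```bash
python3 -c "
from h import *
shot('wrist','w12'); 
shot('scene','s12'); cv2.imwrite('pics/s12z.png',cv2.resize(cv2.imread('pics/s12.png')[180:330,200:360],None,fx=4,fy=4,interpolation=cv2.INTER_CUBIC))
s=arm.state();print(s['ee_pos'],s['ft_force'],s['finger_gap'],s['t'])
"
```

```text
[509.69557193 -88.31368469  36.28965562] [ 0.49644452  0.53125781 -0.55048007] 0.2910827543243185 14.25
```

View pics/w12.png

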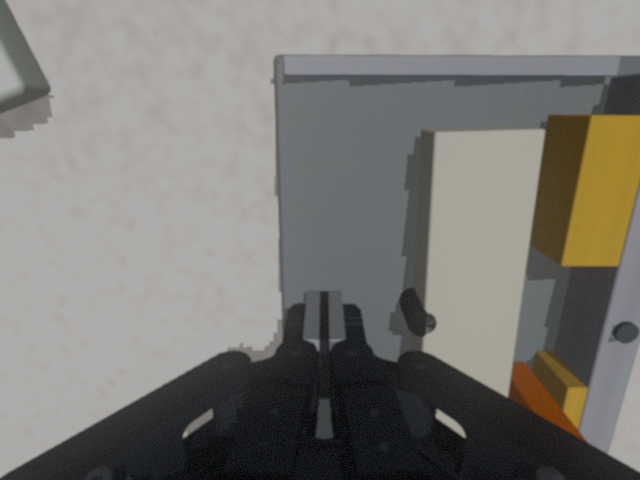

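View pics/s12z.png

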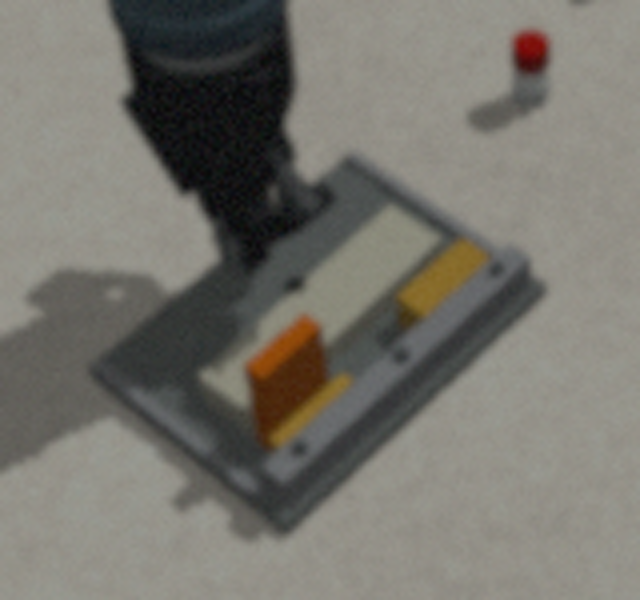

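The jaws are shut behind the boss at (423,322), with about 15 mm of clearance. Advancing in steps and watching the force.

Call:
{"op": "step_arm", "data": {"deltas": [[0.005,0,0,0,0,0,0],[0.01,0,0,0,0,0,0],[0.015,0,0,0,0,0,0],[0.018,0,0,0,0,0,0],[0.02,0,0,0,0,0,0],[0.02,0,0,0,0,0,0]]}}

```text
t: 14.85
ee_pos: [528.3, -89.4, 35.6]
ee_rot: [-1.571, 0.048, -0.045]
ft_force: [-3.6, 0.3, 4.0]
finger_gap: -0.0
```

```bash
python3 -c "
from h import *
shot('wrist','w13'); 
s=arm.state();print(s['ee_pos'],s['ft_force'],s['finger_gap'],s['t'])
"
```

```text
[528.31901604 -89.45305571  35.65042701] [-3.778907    0.0173534   3.45269342] -0.02789822153658385 14.9
```

View pics/w13.png

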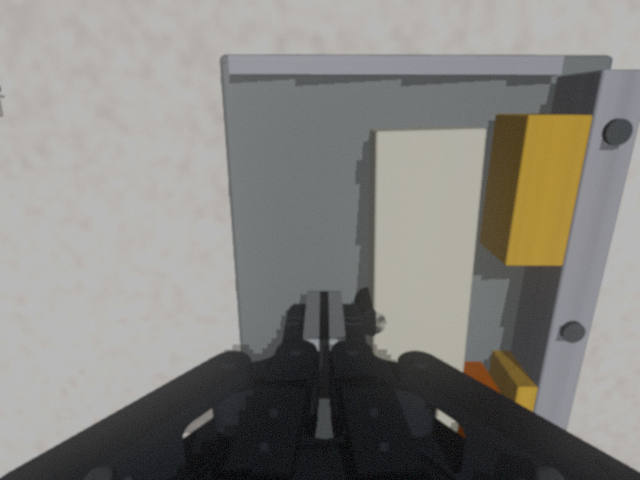

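```bash
python3 -c "
import cv2
t=cv2.imread('pics/w13.png'); cv2.imwrite('pics/w13z.png',cv2.resize(t[270:390,260:410],None,fx=5,fy=5,interpolation=cv2.INTER_CUBIC))
t=cv2.imread('pics/w12.png'); cv2.imwrite('pics/w12z.png',cv2.resize(t[270:390,260:450],None,fx=4,fy=4,interpolation=cv2.INTER_CUBIC))"
```

```text
(no output)
```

View pics/w13z.png

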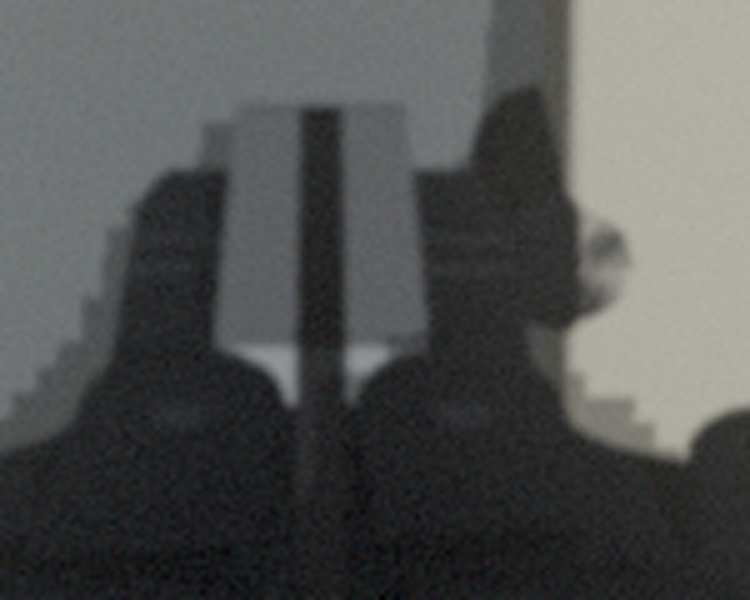

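View pics/w12z.png

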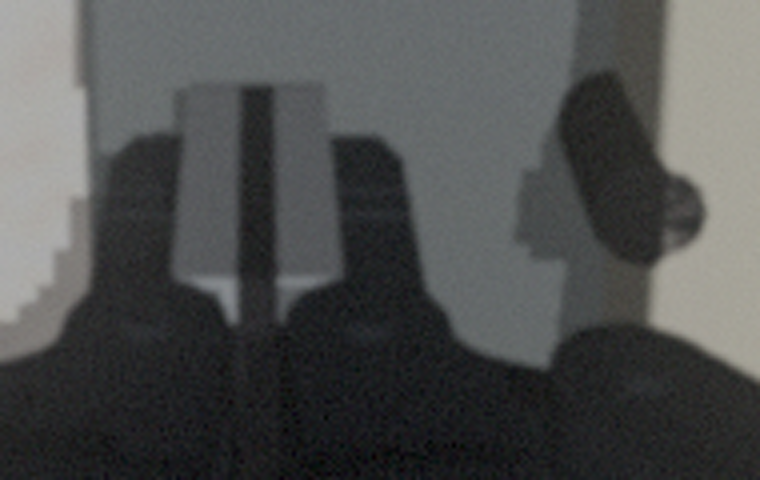

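There is contact with about 3.7 N in x but also about 4 N in z, so the finger's sloped back may be bearing on the boss's top edge. I'll back off, raise 5 mm and touch again with the lower part of the finger.

Call:
{"op": "step_arm", "data": {"deltas": [[-0.004,0,0,0,0,0,0],[-0.004,-0.005,0,0,0,0,0],[-0.002,-0.005,0,0,0,0,0],[0,-0.005,0,0,0,0,0],[0.001,-0.005,0,0,0,0,0],[0.002,-0.005,0,0,0,0,0],[0.002,-0.005,0,0,0,0,0]]}}

```text
t: 15.6
ee_pos: [531.3, -89.6, 40.7]
ee_rot: [-1.57, 0.046, -0.046]
ft_force: [0.3, 0.2, -0.3]
finger_gap: -0.1
```

Call:
{"op": "step_arm", "data": {"deltas": [[0.001,0,0,0,0,0,0],[0.002,0,0,0,0,0,0],[0.002,0,0,0,0,0,0]]}}

```text
t: 15.9
ee_pos: [533.3, -89.7, 40.8]
ee_rot: [-1.57, 0.046, -0.046]
ft_force: [1.7, 1.0, -0.8]
finger_gap: 0.2
```

```bash
python3 -c "
from h import *
s=arm.state();print(s['ee_pos'],s['ft_force'],s['t'])
shot('wrist','w14')
s=arm.state();print(s['ee_pos'],s['ft_force'],s['t'])
t=cv2.imread('pics/w14.png'); cv2.imwrite('pics/w14z.png',t)
"
```

```text
[533.26612453 -89.72195662  40.77595399] [ 1.67601776  1.01196805 -0.78946449] 15.9
[533.1698926  -89.69182099  40.75875107] [ 0.21604022 -0.21082545  0.23278489] 15.95
```

View pics/w14.png

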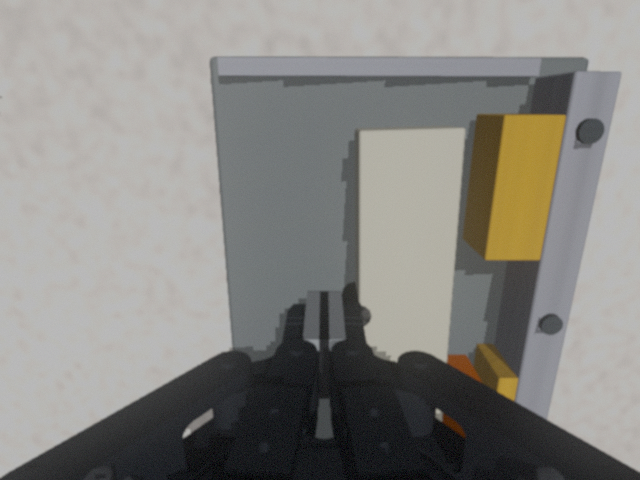

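Call:
{"op": "step_arm", "data": {"deltas": [[0.001,0,0,0,0,0,0],[0.002,0,0,0,0,0,0],[0.002,0,0,0,0,0,0]]}}

```text
t: 16.25
ee_pos: [534.5, -89.8, 40.6]
ee_rot: [-1.57, 0.047, -0.045]
ft_force: [-1.6, 1.4, 1.2]
finger_gap: -0.1
```

Call:
{"op": "step_arm", "data": {"deltas": [[0.001,0,0,0,0,0,0],[0.002,0,0,0,0,0,0],[0.002,0,0,0,0,0,0]]}}

```text
t: 16.55
ee_pos: [535.7, -89.9, 40.6]
ee_rot: [-1.571, 0.049, -0.044]
ft_force: [-5.5, -0.2, 3.9]
finger_gap: -0.1
```

```bash
python3 -c "
from h import *
shot('wrist','w15')
shot('scene','s15'); cv2.imwrite('pics/s15z.png',cv2.resize(cv2.imread('pics/s15.png')[180:330,200:360],None,fx=4,fy=4,interpolation=cv2.INTER_CUBIC))
s=arm.state();print(s['ee_pos'],s['ft_force'],s['t'])
"
```

```text
[535.89190106 -89.9397554   40.62572737] [-5.06619016  0.23141055  4.00042759] 16.65
```

View pics/w15.png

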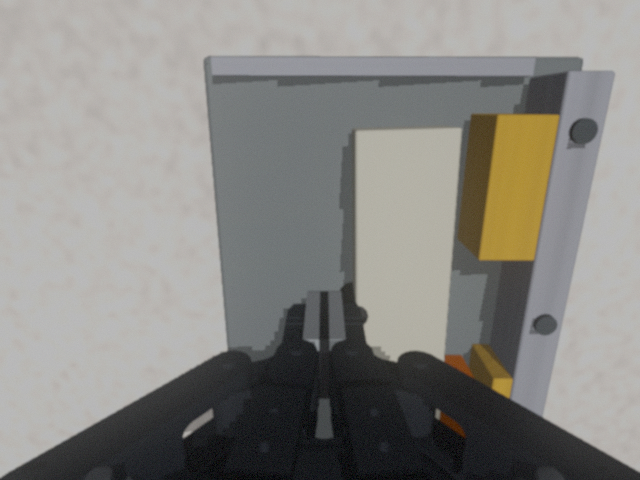

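View pics/s15z.png

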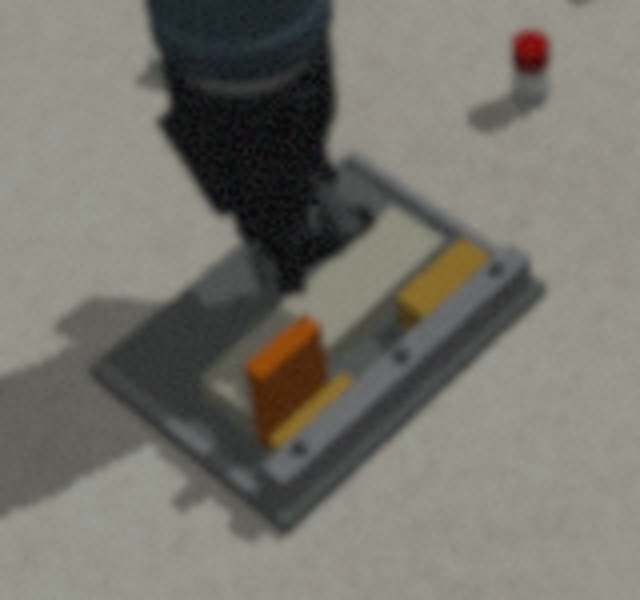

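The plate is moving under about 5 N but is still a few mm short, so I'll continue.

Call:
{"op": "step_arm", "data": {"deltas": [[0.001,0,0,0,0,0,0],[0.002,0,0,0,0,0,0],[0.002,0,0,0,0,0,0]]}}

```text
t: 16.95
ee_pos: [538.9, -90.1, 40.6]
ee_rot: [-1.57, 0.047, -0.046]
ft_force: [-2.9, 0.2, 2.0]
finger_gap: 0.1
```

Call:
{"op": "step_arm", "data": {"deltas": [[0.001,0,0,0,0,0,0],[0.002,0,0,0,0,0,0],[0.002,0,0,0,0,0,0]]}}

```text
t: 17.25
ee_pos: [541.2, -90.0, 40.7]
ee_rot: [-1.57, 0.046, -0.046]
ft_force: [-3.8, 1.3, 2.0]
finger_gap: 0.1
```

```bash
python3 -c "
from h import *
shot('wrist','w16')
s=arm.state();print(s['ee_pos'],s['ft_force'],s['t'])
"
```

```text
[541.2425691  -89.9984404   40.69608969] [-3.47775156  1.11651436  1.09822994] 17.3
```

View pics/w16.png

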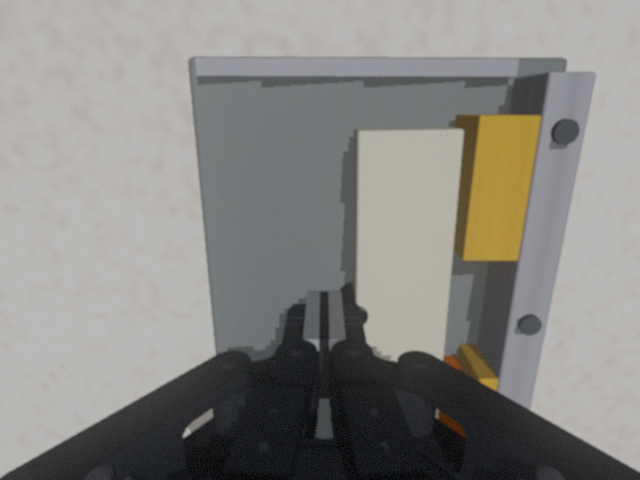

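Call:
{"op": "step_arm", "data": {"deltas": [[0.0005,0,0,0,0,0,0],[0.001,0,0,0,0,0,0],[0.0015,0,0,0,0,0,0],[0.0015,0,0,0,0,0,0]]}}

```text
t: 17.7
ee_pos: [541.5, -90.0, 40.6]
ee_rot: [-1.57, 0.048, -0.044]
ft_force: [-7.2, 2.5, 4.1]
finger_gap: -0.4
```

Call:
{"op": "step_arm", "data": {"deltas": [[0.0005,0,0,0,0,0,0],[0.001,0,0,0,0,0,0],[0.001,0,0,0,0,0,0]]}}

```text
t: 18.0
ee_pos: [541.6, -90.0, 40.6]
ee_rot: [-1.571, 0.049, -0.043]
ft_force: [-9.8, 0.8, 7.7]
finger_gap: -0.2
```

```bash
python3 -c "
from h import *
shot('wrist','w17')
s=arm.state();print(s['ee_pos'],s['ft_force'],s['t'])
"
```

```text
[541.61090002 -90.00556185  40.59333025] [-9.00019     2.08752353  7.12640004] 18.05
```

View pics/w17.png

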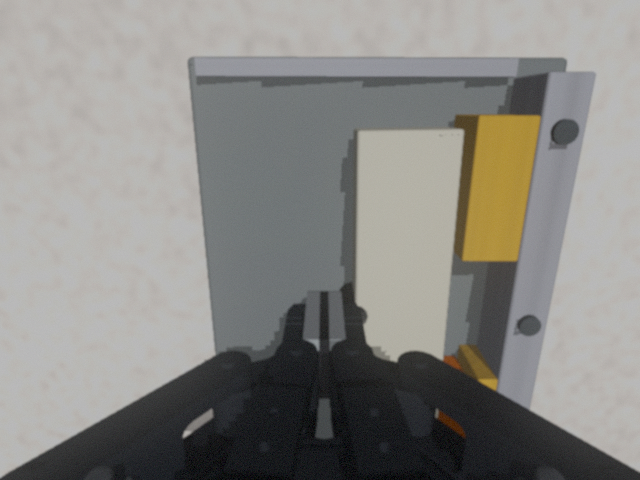

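It has resisted since x ≈ 541.5 as the force rises to about 10 N. I'll check geometrically whether the plate is home.

```bash
python3 -c "
from h import *
t=cv2.imread('pics/w17.png'); cv2.imwrite('pics/w17z.png',cv2.resize(t[100:400,330:560],None,fx=3,fy=2,interpolation=cv2.INTER_CUBIC))
shot('scene','s17'); cv2.imwrite('pics/s17z.png',cv2.resize(cv2.imread('pics/s17.png')[210:310,220:345],None,fx=6,fy=6,interpolation=cv2.INTER_CUBIC))
"
```

```text
(no output)
```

View pics/w17z.png

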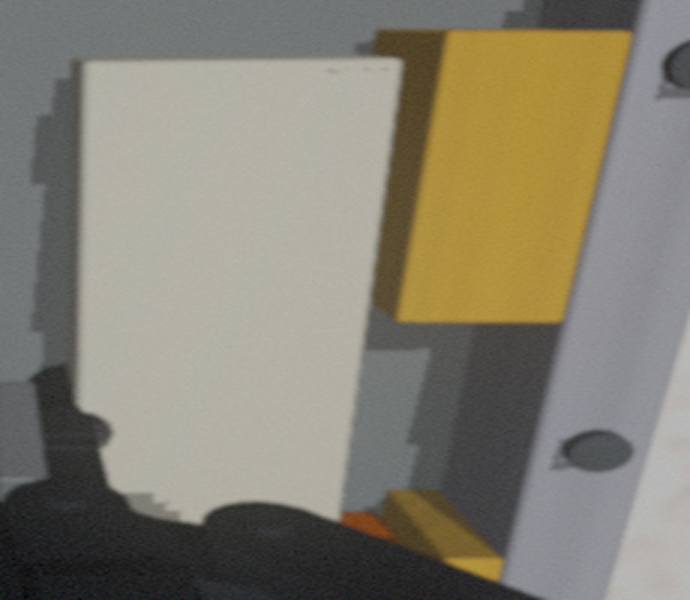

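View pics/s17z.png

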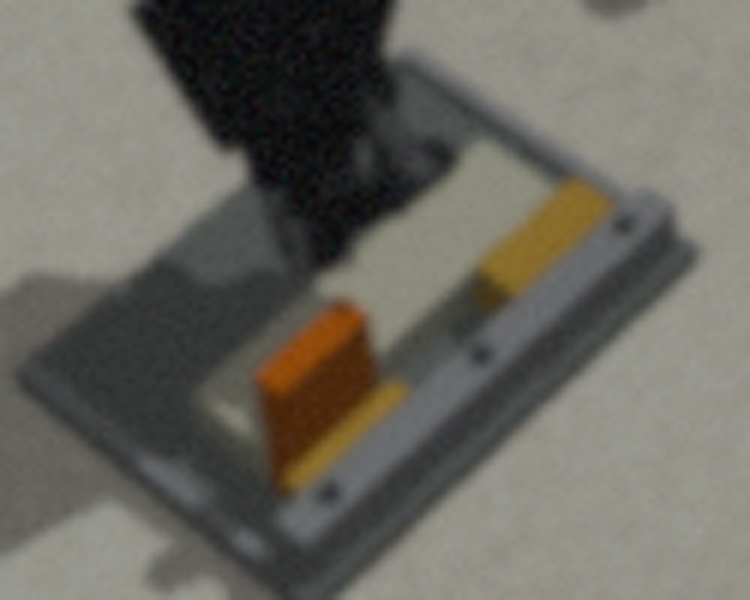

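Run:
```python
from h import *
P=loadP("w17"); f=lambda x,y:(330+(x+.5)/3-.5,100+(y+.5)/2-.5)
W=lambda q,z:onz("wrist",f(*q),z,P)
x=np.array([.9983,-.0576,0]);y=np.array([.0576,.9983,0])
a,b=W((403,62),30),W((343,517),30); l0,l1=W((80,62),30),W((76,385),30); s0,s1=W((445,30),35),W((398,320),35); f0,f1=W((635,30),35),W((507,560),35)
yaw=lambda p,q:np.degrees(np.arctan2(-(p-q)[0],(p-q)[1])).round(2)
for n,p,q in(("plateR",a,b),("plateL",l0,l1),("thick",s0,s1),("fence",f0,f1)): print(n,p.round(1),q.round(1),yaw(p,q))
t1=W((447,560),35); print("thin corner TL(top)",t1.round(1),"spacer..")
o=s0
for n,p in(("a",a),("b",b),("s1",s1),("thin",t1),("f0",f0),("f1",f1)): print(n,((p-o)@x).round(1),((p-o)@y).round(1))
```

```text
plateR [593.1 -22.6  30. ] [ 589.5 -111.2   30. ] -2.31
plateL [557.3 -20.5  30. ] [554.8 -79.9  30. ] -2.39
thick [595.6 -17.5  35. ] [593.1 -66.8  35. ] -2.95
fence [615.6 -18.7  35. ] [ 609.9 -118.7   35. ] -3.3
thin corner TL(top) [ 602.  -118.3   35. ] spacer..
a -2.2 -5.2
b -0.7 -93.8
s1 0.3 -49.4
thin 12.2 -100.2
f0 20.1 -0.0
f1 20.1 -100.2
```

At about 9.5 N the plate is still skewed by roughly 1°, with its +y end about 1.5–2 mm off the thick stop. I'll increase the push toward 13–15 N.

Call:
{"op": "step_arm", "data": {"deltas": [[0.0005,0,0,0,0,0,0],[0.001,0,0,0,0,0,0],[0.001,0,0,0,0,0,0]]}}

```text
t: 18.4
ee_pos: [541.8, -90.0, 40.6]
ee_rot: [-1.571, 0.051, -0.042]
ft_force: [-10.9, 2.1, 10.8]
finger_gap: -0.1
```

Fz is growing along with Fx, so the finger is being pressed down on the boss by the arm's cross-compliance. That adds bed friction. I'll relieve it by raising the commanded height a little.

Call:
{"op": "step_arm", "data": {"deltas": [[0,-0.001,0,0,0,0,0],[0,-0.002,0,0,0,0,0],[0,-0.002,0,0,0,0,0]]}}

```text
t: 18.7
ee_pos: [542.6, -89.9, 42.0]
ee_rot: [-1.57, 0.049, -0.043]
ft_force: [-6.2, 1.7, -0.4]
finger_gap: -0.2
```

Call:
{"op": "step_arm", "data": {"deltas": [[0.001,-0.0004,0,0,0,0,0],[0.002,-0.0008,0,0,0,0,0],[0.002,-0.0008,0,0,0,0,0]]}}

```text
t: 19.0
ee_pos: [542.8, -89.9, 42.0]
ee_rot: [-1.57, 0.052, -0.04]
ft_force: [-9.4, 3.4, -1.8]
finger_gap: -0.2
```

Call:
{"op": "step_arm", "data": {"deltas": [[0.001,0,0,0,0,0,0],[0.0015,0,0,0,0,0,0],[0.0015,0,0,0,0,0,0]]}}

```text
t: 19.3
ee_pos: [543.0, -89.9, 41.6]
ee_rot: [-1.57, 0.054, -0.038]
ft_force: [-12.0, 2.6, -1.4]
finger_gap: 0.0
```

```bash
python3 -c "
from h import *
shot('wrist','w18')
s=arm.state();print(s['ee_pos'],s['ft_force'],s['t'])
t=cv2.imread('pics/w18.png'); cv2.imwrite('pics/w18z.png',cv2.resize(t[100:400,330:560],None,fx=3,fy=2,interpolation=cv2.INTER_CUBIC))
"
```

```text
[543.01481922 -89.88801208  41.59018854] [-11.28996135   2.29859559  -2.15797195] 19.35
```

View pics/w18z.png

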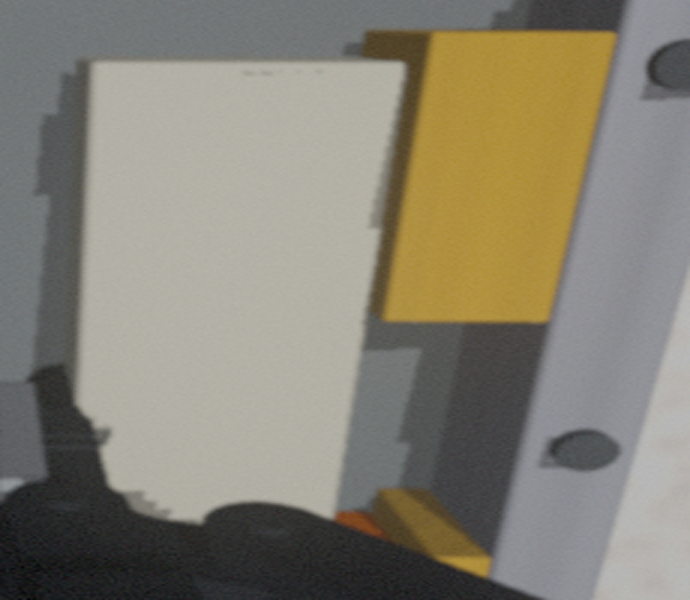

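Run:
```python
from h import *
P=loadP("w18"); f=lambda x,y:(330+(x+.5)/3-.5,100+(y+.5)/2-.5)
W=lambda q,z:onz("wrist",f(*q),z,P)
x=np.array([.9983,-.0576,0]);y=np.array([.0576,.9983,0])
a,b=W((407,63),30),W((335,517),30); l0,l1=W((90,62),30),W((76,400),30); s0,s1=W((432,30),35),W((382,320),35); f0,f1=W((618,30),35),W((495,560),35)
yaw=lambda p,q:np.degrees(np.arctan2(-(p-q)[0],(p-q)[1])).round(2)
for n,p,q in(("plateR",a,b),("plateL",l0,l1),("thick",s0,s1),("fence",f0,f1)): print(n,p.round(1),q.round(1),yaw(p,q))
for n,p in(("a",a),("b",b),("s1",s1),("f0",f0),("f1",f1)): print(n,((p-s0)@x).round(1),((p-s0)@y).round(1))
```

```text
plateR [595.1 -22.7  30. ] [ 590.  -111.5   30. ] -3.29
plateL [559.8 -20.5  30. ] [556.1 -83.5  30. ] -3.38
thick [595.8 -17.4  35. ] [592.8 -66.9  35. ] -3.55
fence [615.5 -18.5  35. ] [ 609.9 -119.    35. ] -3.18
a -0.4 -5.4
b -0.4 -94.3
s1 -0.2 -49.6
f0 19.7 -0.0
f1 19.9 -100.6
```

The plate is now square with the jig (−3.3° against −3.3°) and level with both stop planes. I'll bring Fz back to about 0 and settle the push near 13 N.

Call:
{"op": "step_arm", "data": {"deltas": [[0.0003,0.0003,0,0,0,0,0],[0.0007,0.0003,0,0,0,0,0],[0.0007,0.0003,0,0,0,0,0],[0.0007,0.0003,0,0,0,0,0]]}}

```text
t: 19.75
ee_pos: [543.1, -89.9, 41.1]
ee_rot: [-1.57, 0.055, -0.037]
ft_force: [-13.2, 3.0, -2.1]
finger_gap: 0.2
```

```bash
python3 -c "
from h import *
s=arm.state();print(s['ee_pos'],s['ft_force'],s['t'])
shot('scene','s19'); t=cv2.imread('pics/s19.png');cv2.imwrite('pics/s19z.png',cv2.resize(t[120:320,215:435],None,fx=3.6,fy=3,interpolation=cv2.INTER_CUBIC))
shot('top','t19'); t=cv2.imread('pics/t19.png');cv2.imwrite('pics/t19z.png',cv2.resize(t[190:310,170:430],None,fx=3,fy=3,interpolation=cv2.INTER_CUBIC))
s=arm.state();print(s['ee_pos'],s['ft_force'],s['t'])
"
```

```text
[543.08671778 -89.89833451  41.11627202] [-13.15665958   2.98077741  -2.11032206] 19.75
[543.08709498 -89.93244914  41.10394587] [-12.15215825   2.29076155  -1.6173967 ] 19.85
```

View pics/s19z.png

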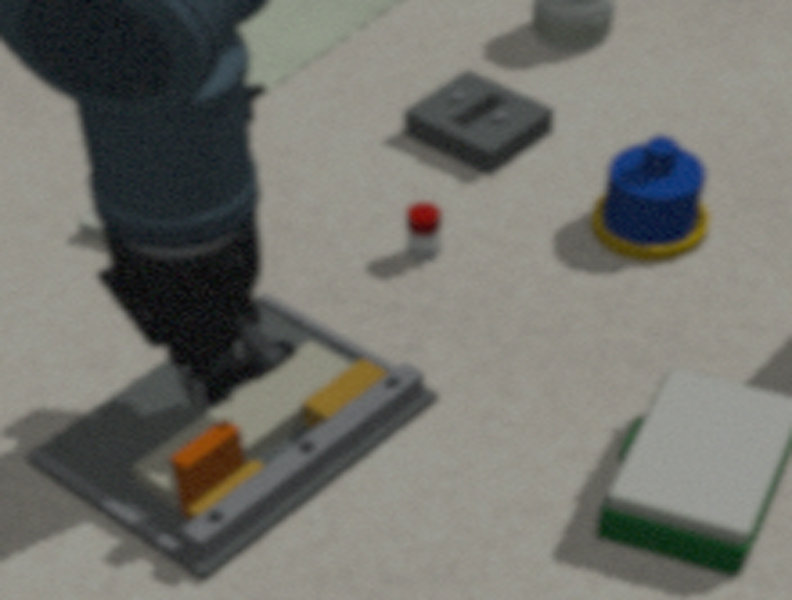

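View pics/t19z.png

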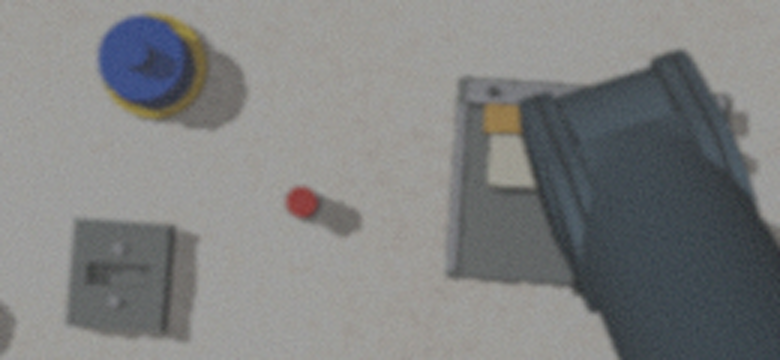

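Call:
{"op": "step_arm", "data": {"deltas": [[0,0,0,0,0,0,0],[0,0,0,0,0,0,0],[0,0,0,0,0,0,0],[0,0,0,0,0,0,0],[0,0,0,0,0,0,0],[0,0,0,0,0,0,0],[0,0,0,0,0,0,0],[0,0,0,0,0,0,0]]}}

```text
t: 20.65
ee_pos: [543.1, -89.9, 41.1]
ee_rot: [-1.57, 0.055, -0.037]
ft_force: [-12.9, 2.6, -1.0]
finger_gap: 0.0
```

```bash
python3 -c "
from h import *
shot('wrist','w20')
s=arm.state();print(s['ee_pos'],s['ft_force'],s['joint_vel'].round(3),s['t'])
t=cv2.imread('pics/w20.png'); cv2.imwrite('pics/w20z.png',cv2.resize(t[100:480,330:560],None,fx=3,fy=1.55,interpolation=cv2.INTER_CUBIC))
"
```

```text
[543.08431888 -89.92946581  41.09805898] [-13.89025852   2.47442321  -1.60442534] [ 0.001  0.     0.    -0.    -0.002 -0.    -0.002] 20.7
```

View pics/w20z.png

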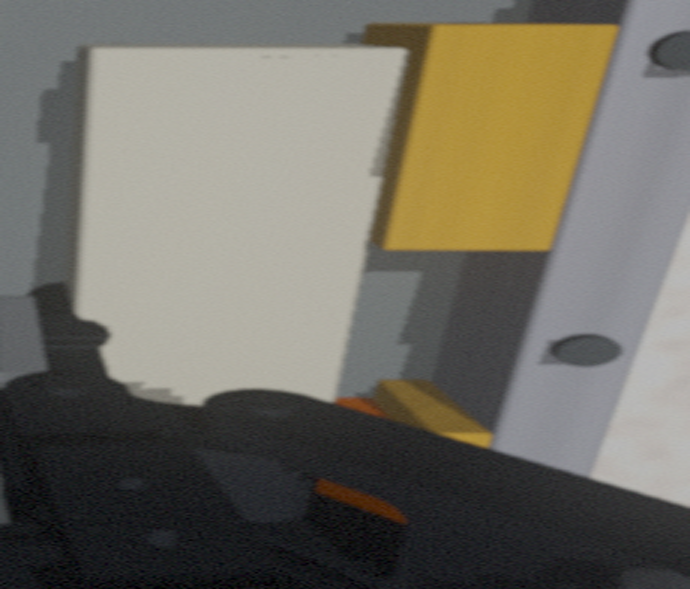

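The push is steady at about 13 N and the plate is square. The spacer fills the space up to the thin stop. As a last check before handing in, I'll measure the spacer's pose and the cap from the scene view.

Run:
```python
from h import *
t=cv2.imread('pics/s19.png'); cv2.imwrite('pics/s19y.png',cv2.resize(t[255:300,255:295],None,fx=14,fy=13,interpolation=cv2.INTER_CUBIC))
cv2.imwrite('pics/s19c.png',cv2.resize(t[160:215,370:420],None,fx=10,fy=10,interpolation=cv2.INTER_CUBIC))
P=loadP("s19")
# expected spacer corners when home: thin face centre (600.4,-143.2)
x=np.array([.9983,-.0576,0]);y=np.array([.0576,.9983,0]);F=np.array([600.4,-143.2,0])
for dx in(-12,0):
  for dy in(-20,20):
    for z in (75,35):
      u=proj("scene",F+dx*x+(dy-.3)*y+[0,0,z],P); print(dx,dy,z,((u-[255,255]+.5)*[14,13]).round(0))
```

```text
-12 -20 75 [ 98. 242.]
-12 -20 35 [129. 401.]
-12 20 75 [313.  67.]
-12 20 35 [336. 229.]
0 -20 75 [163. 288.]
0 -20 35 [192. 447.]
0 20 75 [378. 111.]
0 20 35 [400. 273.]
```

View pics/s19y.png

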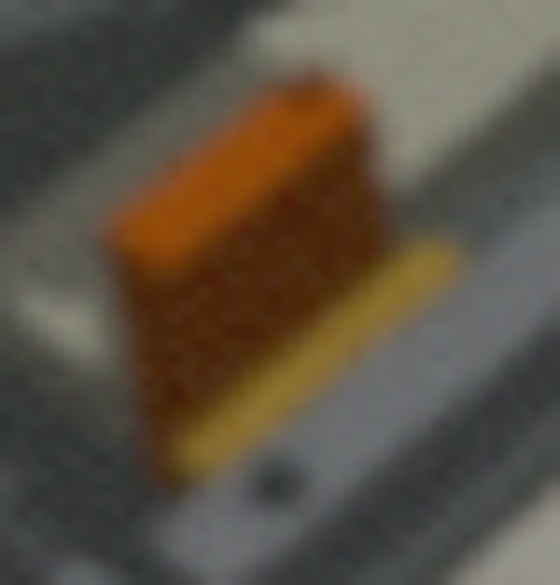

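View pics/s19c.png

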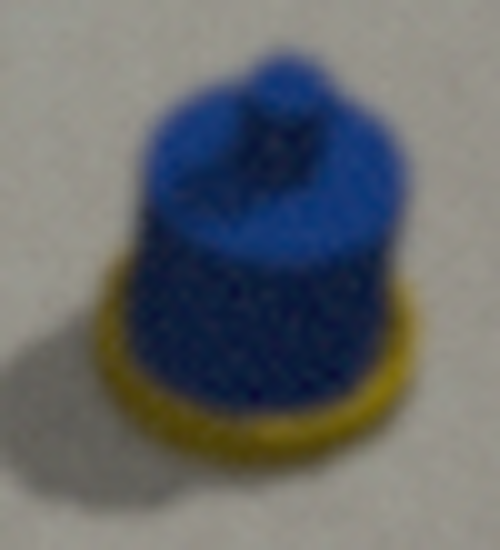

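The spacer's corners match the expected home pose within about 1 px, and the spacer is upright against the thin stop. The cap sits in the dish. Handing in.

```bash
python3 -c "
from rig import arm
print(arm.state()['ft_force']); print(arm.hand_in())"
```

```text
[-13.89025852   2.47442321  -1.60442534]
the job is handed in; nothing more can be done
None
```

I did every part of the task in about 21 s of the 72 s, and handed it in with the arm still pressing the plate. No verdict was reported.

**What I did:**
- **Cap:** I lifted it off the caddy and let it go in the yellow dish.
- **Spacer:** I stood it in the wide gap in front of the thin stop and let go of it.
- **Plate:** I pushed it by the boss with the shut fingers.

**Last checks:**
- **Push:** the force held steady at about 13–14 N, with about 2.5 N sideways and −1.6 N vertically.
- **Plate:** it lies square with the jig (−3.3° against −3.3°), and its far edge is within about 0.4 mm of both stop planes.
- **Spacer:** it is upright against the thin stop and within about 1 mm of its middle.
- **Cap:** it is upright on the dish floor, about 2 mm off centre.

**What went wrong on the way:**
- **First push:** it pressed down on the boss by up to 11 N and left the plate about 1° askew at 10 N. Raising the tool about 2 mm and pushing on squared it.
- **Sideways force:** I put the 2.5 N down to friction on the boss, but did not confirm that.
- **Contact forces:** those on the spacer and the thick stop could not be measured directly. I judged that contact from the pictures and the wrist force.

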